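Shut and fasten the service hatch of a wax warmer

TASK

The service hatch on the wax warmer's control box has been left ajar. Press it shut, then fasten its stud with the slot key: press the stud down against its spring and turn it clockwise until it drops into its catch, never bearing on the warmer with the key by more than a kilo and a half (15 N). Then put the key back in its wooden block, fully home, without disturbing the mug, the tin or the candle rack.

Things in the scene. Friction and masses are not known exactly. Their poses are not given: they have to be found in the camera images.
- warmer: Wax warmer, fixed. Origin on the bench under the middle of its low grey control box (170 mm in x, 150 in y, 90 high); +x from the box's dial side to its hinge side, z up. On its -y side a steel bath (268 mm in y, 270 in x, 111 high) holds a blue lidded pot: 206 mm across, axis at x +30, y -212 mm, lid knob up to 197 mm.
- hatch (a joint): Hatch: aluminium plate 172 x 154 x 6 mm, the box's lid, hinged along the box's far top edge (along the warmer's y at x +85, z +90 mm). 0 = shut (top face 96 mm above the bench); grows (rad) as the front edge rises; starts at 0.3 to 0.6. A stiff hinge holds it where it is left; pressing down on it 100 mm from the hinge with under 10 N shuts it.
- stud_seat (a point): Where the stud's axis crosses the hatch's top face; shut, at x -52, y 0, z +96 mm from the warmer's origin. Axes: the hatch's (the warmer's when shut). Does not sink or turn with the stud. Stud head: flat steel disc 30 mm across in a 35 mm hole with a rim 3 mm high; one straight slot 5.5 mm wide, 26 long, 5.5 deep, closed at its ends. Sprung up, its top is 5.5 to 14.5 mm above this point (not measured).
- stud_lift (a joint): How far the stud is pressed down (m). 0 = sprung up; 2 to 3 mm = its cross pin stands on the plate below, off the keyhole; 12.5 mm = firm stop; from 11 mm it can turn on under the plate; 8 mm = at rest in the catch. Let go elsewhere, it stays at 11 mm or springs up. Spring: 3.5 N at 0, 6.5 N at 12.5 mm; turning takes about 0.03 N m.
- keyhole (a point): Hidden plate under the hatch, fixed: top face, on the stud's axis, axes the warmer's. Slot and pin lie in one line; that turn is not measured. It starts 10 to 29 degrees anticlockwise (from above) of the warmer's y (two dots on the hatch mark y). Along y, within about 8 degrees, the pin drops through. The catch is a quarter turn clockwise from y; firm stop 4 degrees past it.
- key: Slot key, 100 mm long, about 120 g, upright in its block. Origin: middle of the blade's lower end, z up the key. Steel blade 22 mm wide (key's y), 3.5 thick (x), 24 long, same either way round; then a collar 26 mm across, 3 thick; a round shank 11 mm thick; from 55 to 100 mm a flat wooden grip 46 mm wide (y), 13 thick (x). At 2 N a blade sliding on the stud's head does not drag it round.
- stand: The key's wooden block, 80 x 70 x 40 mm, fixed, origin under its middle. In the middle of its top a pocket 25.5 mm (block's y) by 6 mm (x), 30 deep. Home, the key's collar rests on the block's top: key origin 16 mm above the bench, key's y along the block's y.
- mug: Bystander: blue enamel mug, 72 mm across, 80 mm high; origin under its middle.
- tin: Bystander: small tin, 56 mm across, 70 mm high; origin under its middle.
- rack: Bystander: wooden rest with four candles on steel skewers, about 250 x 130 x 55 mm; origin under the front rest bar.

How it is judged:
By the outcome, as a careful person would: the job done as asked, in the order asked, and still so for the second after the job is handed in, with the robot touching nothing.
It also fails if it takes over 72 s, if anything falls off the work surface, if the arm or the gripper's body presses on something with over 40 N, if the wrist force passes 120 N, or if a joint passes its speed limit or range.

ROBOT

A 6-joint arm with a two-finger parallel gripper is mounted at the origin on the work surface. World frame = base frame: x ahead of the robot, y to its left, z up, the work surface at z = 0. Lengths are in m, angles in rad, forces in N, time in s.
With the tool pointing down it reaches from about 0.35 to 0.975 m from the base axis. Payload 4.9 kg.
Tool frame: the origin (TCP) lies at the very end of the fingers, on their centre line; the grasp point (between the pads) lies 19 mm behind it; z points along the fingers, y is the direction in which the jaws open and shut (so a half turn about z gives the same grasp; the last joint's range is limited). The gripper opens to 85 mm and grips with 20 to 120 N. Pads are 22 mm wide; open, the fingers measure 114 mm over their backs; the gripper's body (76 mm by 85 mm) begins 54 mm behind the grasp point. The pads swing forward as they close: fully open they stand 13 mm farther back than shut.
Start: joints at [1.165, 0.053, 1.613, -0, 1.476, -0.119], TCP at [0.177, 0.599, 0.231] pointing down, gripper open.
Joint ranges: [-3.01, 3.01], [-1.01, 2.22], [0.06, 2.58], [-1.02, 4.17], [0.09, 2.62], [-3.14, 3.14]. Speed limits (rad/s): [2.57, 2.57, 3.14, 3.14, 3.14, 3.14].

INTERFACE

Orientations are given as a unit quaternion [w, x, y, z].
In Python, from plant import state, eyes, job_done gives the robot as it stands.
- The arm moves only by the tool apply_moves, never from a script. Its argument "commands" is a list of rows, each an object with "linear": the shift along the tool's x, y, z in m, a list of three; "delta_rot": the turn, a rotation vector about the tool's x, y, z in degrees, a list of three; "fingers": the closure in counts, from 0 (fully open) to 255 (shut). In form: [{"linear": [x, y, z], "delta_rot": [wx, wy, wz], "fingers": fingers}, ...]. A call has exactly 8 rows; each row is the pose to reach, as a shift and turn from the pose commanded when the call began, along the tool's axes at that moment; what a row does not reach only later rows make up. A row lasts 1/10 s, in which the tool goes at most 50 mm and 8.59 degrees, less where a joint would pass 70% of its speed; a pose out of reach is approached as far as the arm can. A call with a gripper value outside its range is refused whole. The fingers move at their own pace and stop on an object; the grip force is fixed at half the most. Time passes only in rows, so rows that repeat a pose let the fingers close, or fill a call up. It gives the time, the measured TCP pose, the force and the opening at its end, in the units of the state.
- state(): the state, without advancing time (a new reading comes with each control period).
- eyes.grab_frame(name): name is "side" or "top"; returns the picture (384x512x3 uint8, red, green, blue); there is no depth.
- eyes.camera_params(name): a dict with "fx", "fy", "cx", "cy" (pixels), "k1" (the pictures are not rectified: a ray, as slopes to the right and down, at radius r is drawn at 1 + k1 r^2 times it, then the intrinsics apply), "position" and "rotation" of the camera in the world. Camera axes: x right, y down, z forward; pixel columns grow to the right and rows downward; lengths in m; the calibration is good to about 2 mm. A picture is of the moment at which its call begins. camera_params takes no time and is no camera call.
- job_done(): hands the job in, once; it reports no verdict.
The state is a dict: "time": time; "joint_pos": joint angles; "joint_vel": joint speeds; "joint_efforts": joint torques, N m; "tool_pos": TCP position; "tool_rot": TCP orientation; "contact_force": force on the tool from outside, world axes, zero at the start; "ft_torque": the same for the moment, N m; "gripper_width": opening from 0.0 (shut) to 1.0 (fully open).
Only numpy, scipy, OpenCV 4.12 (cv2) and the standard library are available. Lean on these libraries where they do the work, as an engineer would, in place of code of your own. Each camera call takes 0.05 s, during which the arm holds its last target.

## Working session

There is one attempt and no reset: what is moved stays moved. The work goes in short steps, Python scripts to look and compute and a tool call to move; the robot and the scene stay as the last step left them, time stands still between calls to the robot, and variables do not carry over. Pictures are saved under pics/ and viewed, and the job is handed in when it is done.

Besides the shell and the picture viewer there is one more tool, called as name(argument=value, ...) on one line, values as JSON. apply_moves: Moves the arm, as the interface text tells. Its arguments: {"type":"object","properties":{"commands":{"type":"array","items":{"type":"object","properties":{"linear":{"type":"array","items":{"type":"number"}},"delta_rot":{"type":"array","items":{"type":"number"}},"fingers":{"type":"number"}}}}},"required":["commands"]}

```bash
ls; mkdir -p pics
python3 - <<'E'
from plant import state, eyes
import cv2
print(state())
for n in("side","top"):
    print(n,eyes.camera_params(n))
    im=eyes.grab_frame(n); cv2.imwrite(f"pics/{n}0.png",cv2.resize(im[:,:,::-1],(800,600),interpolation=cv2.INTER_CUBIC))
    cv2.imwrite(f"raw_{n}0.png",im[:,:,::-1])
E
```

```text
pics
{'time': 0.0, 'joint_pos': array([ 1.16496827e+00,  5.33737495e-02,  1.61431793e+00, -2.77019922e-05,
        1.47598670e+00, -1.18965390e-01]), 'joint_vel': array([-0.00029955, -0.00141916, -0.00035655,  0.00034795, -0.00031353,
       -0.00077066]), 'joint_efforts': array([-2.10540944e-03, -3.93676364e+01, -3.70172346e+01, -1.84376822e-04,
        7.01161829e-03,  7.47209356e-06]), 'tool_pos': array([0.17657584, 0.59888061, 0.23003825]), 'tool_rot': array([-2.57199693e-04,  1.42938660e-01,  9.89731000e-01, -1.01074593e-03]), 'contact_force': array([ 0.20311901,  0.22568649, -0.73486525]), 'ft_torque': array([ 0.02201779,  0.02183725, -0.01132881]), 'gripper_width': 0.9984597499141036}
side {'fx': 407.05210854714346, 'fy': 407.05210854714346, 'cx': 254.6893423992536, 'cy': 182.01240984213018, 'k1': 0.04953788739557629, 'position': array([-0.02762643, -0.63302335,  0.75066492]), 'rotation': array([-0.40841513,  0.83717499, -0.32799375,  0.15733787])}
top {'fx': 397.95527907759123, 'fy': 397.95527907759123, 'cx': 254.76159736813298, 'cy': 195.11941003759176, 'k1': 0.024329380801174662, 'position': array([0.4054683 , 0.02499667, 1.40408221]), 'rotation': array([ 0.03309534, -0.69819394,  0.71420605, -0.0366011 ])}
```

View pics/side0.png

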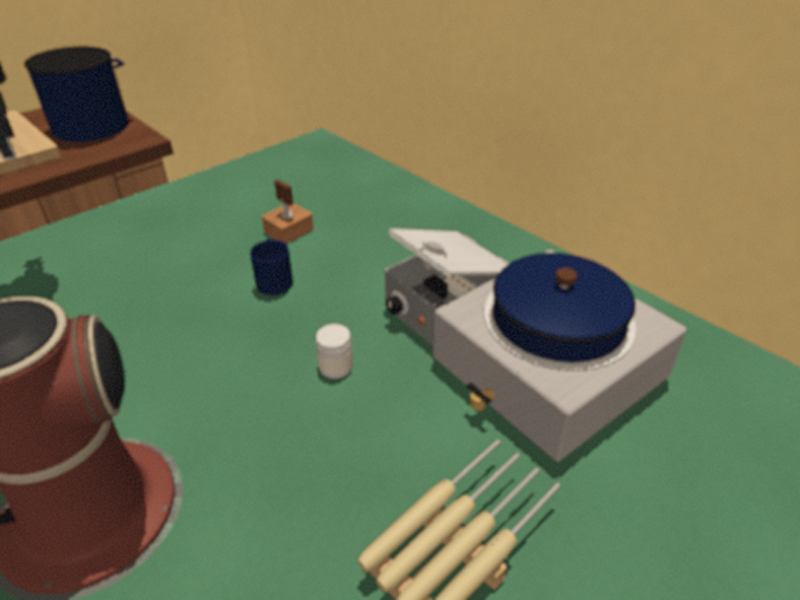

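View pics/top0.png

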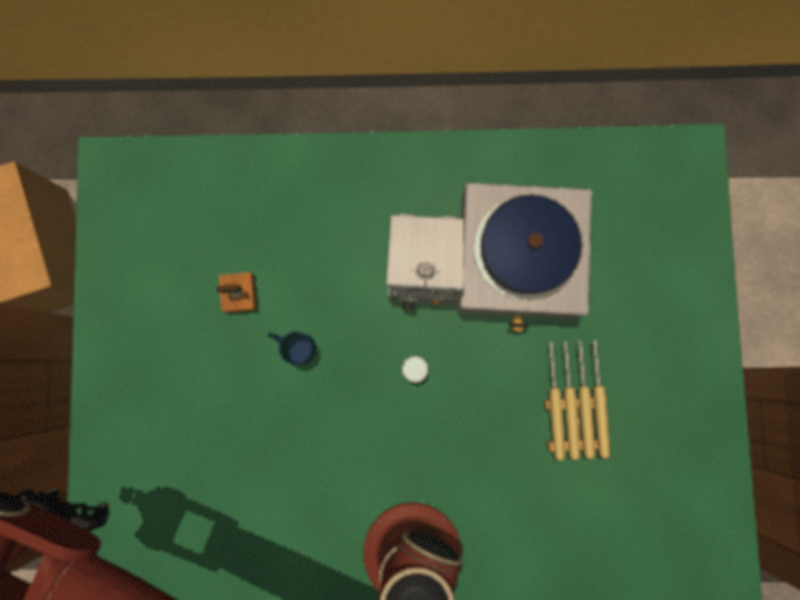

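```bash
cat > h.py <<'E'
import numpy as np, cv2
from scipy.spatial.transform import Rotation as R
from scipy.optimize import least_squares
from plant import state, eyes
def cam(n):
    c=eyes.camera_params(n); w,x,y,z=c['rotation']; c['R']=R.from_quat([x,y,z,w]).as_matrix(); return c
C={n:cam(n) for n in('side','top')}
def proj(n,P):
    c=C[n]; p=(np.atleast_2d(P)-c['position'])@c['R']; s=p[:,:2]/p[:,2:]
    s=s*(1+c['k1']*(s**2).sum(1,keepdims=True))
    return s*[c['fx'],c['fy']]+[c['cx'],c['cy']]
def ray(n,uv):
    c=C[n]; d=(np.array(uv,float)-[c['cx'],c['cy']])/[c['fx'],c['fy']]; s=d.copy()
    for _ in range(20): s=d/(1+c['k1']*(s@s))
    v=c['R']@np.array([s[0],s[1],1]); return c['position'],v
def atz(n,uv,z):
    o,v=ray(n,uv); return o+v*(z-o[2])/v[2]
def grab(n,name=None):
    im=eyes.grab_frame(n)[:,:,::-1].copy()
    if name: cv2.imwrite(name,im)
    return im
def crop(im,x0,y0,x1,y1,f,name,grid=10):
    o=cv2.resize(im[y0:y1,x0:x1],None,fx=f,fy=f,interpolation=cv2.INTER_CUBIC)
    for x in range((x0//grid+1)*grid,x1,grid):
        cv2.line(o,(int((x-x0+.5)*f),0),(int((x-x0+.5)*f),6),(0,0,255),1); cv2.putText(o,str(x),(int((x-x0+.5)*f)-10,18),0,.4,(0,0,255),1)
    for y in range((y0//grid+1)*grid,y1,grid):
        cv2.line(o,(0,int((y-y0+.5)*f)),(6,int((y-y0+.5)*f)),(0,0,255),1); cv2.putText(o,str(y),(8,int((y-y0+.5)*f)+4),0,.4,(0,0,255),1)
    cv2.imwrite(name,o)
E
python3 - <<'E'
from h import *
s=cv2.imread('raw_side0.png');t=cv2.imread('raw_top0.png')
crop(s,150,100,250,180,8,'pics/s_key.png'); crop(t,130,160,230,240,8,'pics/t_key.png')
crop(s,240,130,370,227,6,'pics/s_w.png'); crop(t,240,110,390,220,5,'pics/t_w.png')
E
```

```text
(no output)
```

View pics/s_key.png

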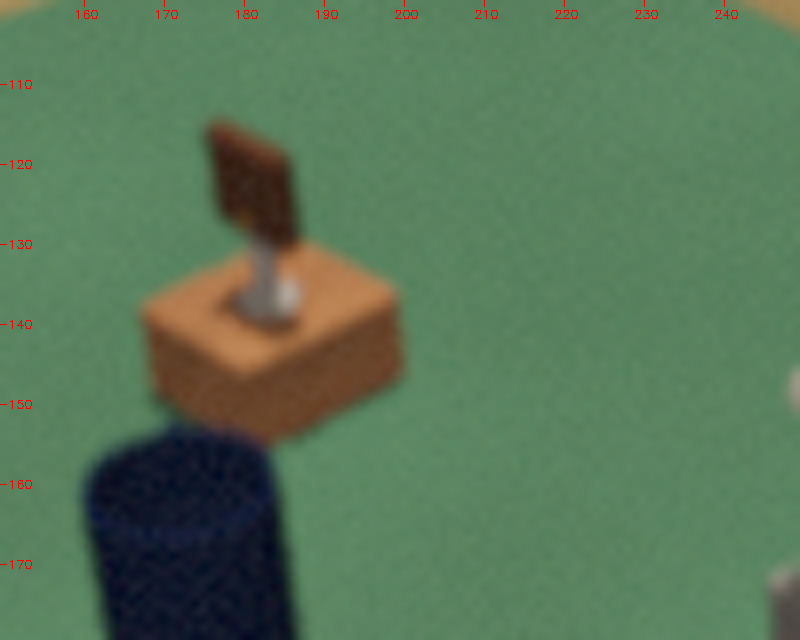

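View pics/t_key.png

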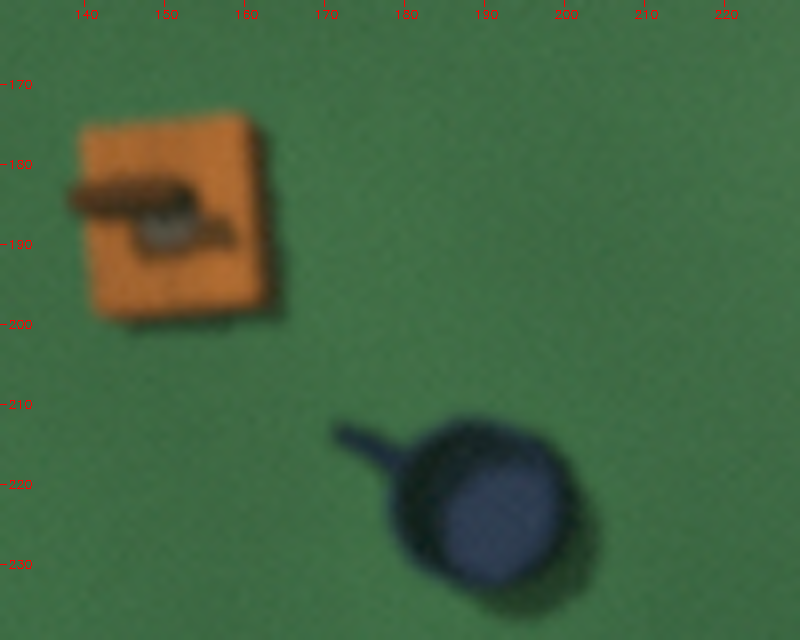

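View pics/s_w.png

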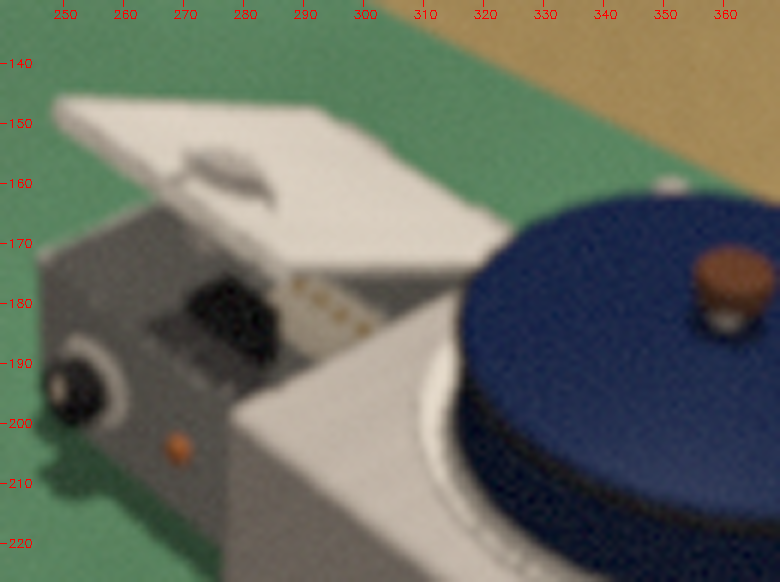

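View pics/t_w.png

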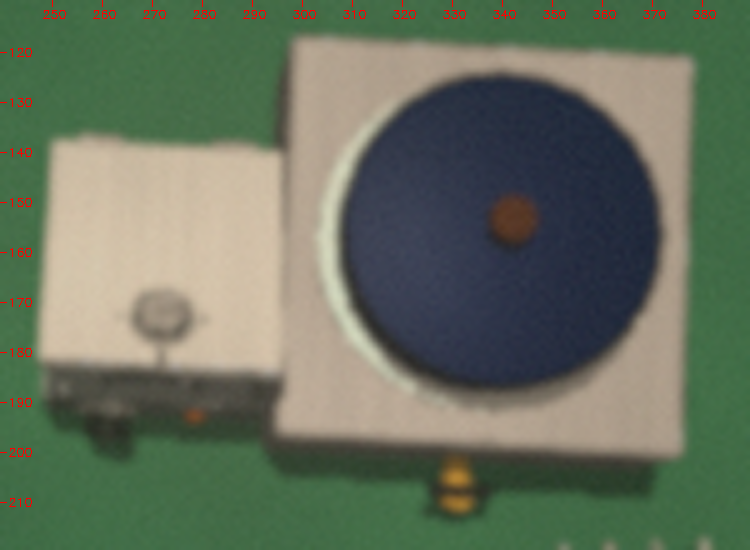

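```bash
cat > fit0.py <<'E'
from h import *
def T2(p,L): # p x,y,yaw
    c,s=np.cos(p[2]),np.sin(p[2]); L=np.atleast_2d(L).astype(float)
    return np.c_[c*L[:,0]-s*L[:,1]+p[0], s*L[:,0]+c*L[:,1]+p[1], L[:,2]]
hx,hy=.04,.035
blk=np.array([[hx,hy,.04],[hx,-hy,.04],[-hx,-hy,.04],[-hx,hy,.04]])
bt=[(139.75,175.5),(160.5,173.6),(163.25,197.6),(141.6,199.3)]
bs=[(187.6,129.5),(199.5,136),(180.1,146.4),(167.4,138)]
f=lambda p:np.r_[(proj('top',T2(p,blk))-bt).ravel(),(proj('side',T2(p,blk))-bs).ravel()]
r=least_squares(f,[.6,.35,.07],x_scale=.01); print('stand',r.x,np.degrees(r.x[2]),np.round(r.fun.reshape(-1,2),1).tolist()); stand=r.x
def hatch(th,L): # L in hatch frame: distance d from hinge (toward front), y, h above bottom
    L=np.atleast_2d(L).astype(float); c,s=np.cos(th),np.sin(th)
    return np.c_[.085-L[:,0]*c+L[:,2]*s*1, L[:,1], .09+L[:,0]*s+L[:,2]*c]
hc=[[.172,.077,.006],[.172,-.077,.006],[0,-.077,.006],[0,.077,.006]]
ht=[(247.4,181.8),(295.4,184),(296,139.4),(249.8,137.4)]
hs=[(249.5,145.7),(287.8,174.2),(325,168.2),(292.8,147.3)]
bat=[(378,121.4),(376,201)]
def g(p):
    H=T2(p,hatch(p[3],hc)); 
    B=T2(p,[[p[4]+.135,-.343,.111],[p[4]-.135,-.343,.111],[p[4]+.135,-.075,.111],[p[4]-.135,-.075,.111]])
    a=(proj('top',H)-ht);b=(proj('side',H)-hs); d=proj('top',B)-np.array([(378,121.4),(376,201),(297.8,116.8),(294,196.8)])
    e=proj('side',T2(p,[[-.085,.075,.09]]))-[(246.5,172.3)]
    return np.r_[a.ravel(),b.ravel(),d.ravel(),e.ravel()]
r=least_squares(g,[.65,-.0,0,.45,.03],x_scale=.01); print('warmer',r.x,np.round(r.fun.reshape(-1,2),1).tolist())
st=T2(r.x,hatch(r.x[3],[[.137,0,.006]])); print('stud now',st,proj('top',st),proj('side',st))
print('stud shut',T2(r.x,[[-.052,0,.096]]))
E
python3 fit0.py
```

```text
stand [0.57714241 0.37189553 0.06068444] 3.476962562397436 [[0.8, 0.6], [0.3, 0.9], [-1.0, -0.1], [0.2, -0.1], [-0.9, -0.9], [0.6, 0.1], [0.7, -0.7], [0.1, -0.3]]
warmer [ 0.63464258 -0.04024905 -0.07455768  0.41004015  0.02926577] [[-0.7, 0.1], [0.3, 0.5], [-0.5, 0.9], [-0.2, 0.6], [-0.5, 0.5], [0.5, -0.6], [5.8, 3.7], [-0.9, 0.1], [-0.9, -0.8], [-0.8, 0.5], [-1.4, -0.3], [-1.1, 0.4], [-1.0, -1.1]]
stud now [[ 0.59649736 -0.03739975  0.15011715]] [[271.47377532 173.7786252 ]] [[277.21547692 159.22275582]]
stud shut [[ 0.58278704 -0.03637564  0.096     ]]
```

```bash
sed -i "s/^hs=.*/hs=[(249.5,145.7),(287.8,174.2),(292.8,147.3)]/; s/b=(proj('side',H)-hs)/b=(proj('side',H[[0,1,3]])-hs)/" fit0.py; python3 fit0.py
cat >> h.py <<'E'
def plan(x,y,z,yaw=None):
    """deltas in tool axes from the measured pose to a tool-down pose"""
    s=state(); w,a,b,c=s['tool_rot']; M=R.from_quat([a,b,c,w]); Mm=M.as_matrix()
    y0=np.degrees(np.arctan2(Mm[1,0],Mm[0,0]))
    if yaw is None: yaw=y0
    t=np.radians(yaw); G=np.array([[np.cos(t),np.sin(t),0],[np.sin(t),-np.cos(t),0],[0,0,-1]])
    print('t %.2f pos'%s['time'],np.round(s['tool_pos'],4),'yaw %.1f'%y0,'F',np.round(s['contact_force'],1),'w %.3f'%s['gripper_width'],'q6 %.2f'%s['joint_pos'][5])
    print('  linear',np.round(Mm.T@(np.array([x,y,z])-s['tool_pos']),4).tolist(),'rot',np.round(np.degrees(R.from_matrix(Mm.T@G).as_rotvec()),2).tolist())
E
python3 -c "
from h import *
plan(.622,-.039,.19)"
```

```text
stand [0.57714241 0.37189553 0.06068444] 3.476962562397436 [[0.8, 0.6], [0.3, 0.9], [-1.0, -0.1], [0.2, -0.1], [-0.9, -0.9], [0.6, 0.1], [0.7, -0.7], [0.1, -0.3]]
warmer [ 0.63549309 -0.04215318 -0.07941776  0.40709347  0.02933503] [[-0.2, -0.2], [0.7, 0.4], [0.2, 0.8], [0.5, 0.2], [0.2, 0.7], [1.0, -0.2], [0.0, 0.2], [-0.2, -0.6], [-0.4, 0.7], [-0.6, -0.4], [-0.7, 0.2], [-0.3, -1.0]]
stud now [[ 0.59718612 -0.03910451  0.14975371]] [[271.99783696 173.57003479]] [[277.87075539 159.51152354]]
stud shut [[ 0.58365699 -0.03802779  0.096     ]]
t 0.10 pos [0.1766 0.599  0.2302] yaw 163.6 F [-0.8 -1.  -0.2] w 0.999 q6 -0.12
  linear [-0.6077, -0.4858, 0.0409] rot [-0.11, -0.01, 0.0]
```

apply_moves(commands=[{"linear": [-0.02,-0.016,0],"delta_rot": [0,0,0],"fingers": 255},{"linear": [-0.057,-0.046,0],"delta_rot": [0,0,0],"fingers": 255},{"linear": [-0.095,-0.076,0],"delta_rot": [0,0,0],"fingers": 255},{"linear": [-0.133,-0.106,0],"delta_rot": [0,0,0],"fingers": 255},{"linear": [-0.171,-0.136,0],"delta_rot": [0,0,0],"fingers": 255},{"linear": [-0.209,-0.166,0],"delta_rot": [0,0,0],"fingers": 255},{"linear": [-0.247,-0.197,0],"delta_rot": [0,0,0],"fingers": 255},{"linear": [-0.285,-0.228,0],"delta_rot": [0,0,0],"fingers": 255}])

```text
time: 0.9
tool_pos: [0.3861, 0.2983, 0.2309]
tool_rot: [-0.0, 0.143, 0.99, -0.0]
contact_force: [1.6, 0.7, -0.4]
gripper_width: -0.004
```

apply_moves(commands=[{"linear": [-0.038,-0.03,0],"delta_rot": [0,0,0],"fingers": 255},{"linear": [-0.076,-0.06,0],"delta_rot": [0,0,0],"fingers": 255},{"linear": [-0.114,-0.09,0],"delta_rot": [0,0,0],"fingers": 255},{"linear": [-0.152,-0.12,0],"delta_rot": [0,0,0],"fingers": 255},{"linear": [-0.19,-0.15,0],"delta_rot": [0,0,0],"fingers": 255},{"linear": [-0.228,-0.18,0],"delta_rot": [0,0,0],"fingers": 255},{"linear": [-0.265,-0.21,0],"delta_rot": [0,0,0],"fingers": 255},{"linear": [-0.303,-0.24,0],"delta_rot": [0,0,0],"fingers": 255}])

```text
time: 1.7
tool_pos: [0.6089, -0.0176, 0.2307]
tool_rot: [-0.0, 0.143, 0.99, 0.0]
contact_force: [0.7, 0.7, -0.1]
gripper_width: 0.001
```

```bash
python3 -c "
from h import *
plan(.622,-.039,.165)
crop(grab('top'),200,80,400,230,4,'pics/t1.png')"
```

```text
t 1.70 pos [ 0.6089 -0.0176  0.2307] yaw 163.6 F [ 0.7  0.7 -0.1] w 0.001 q6 -1.43
  linear [-0.0187, -0.0169, 0.0657] rot [0.0, -0.05, -0.0]
```

View pics/t1.png

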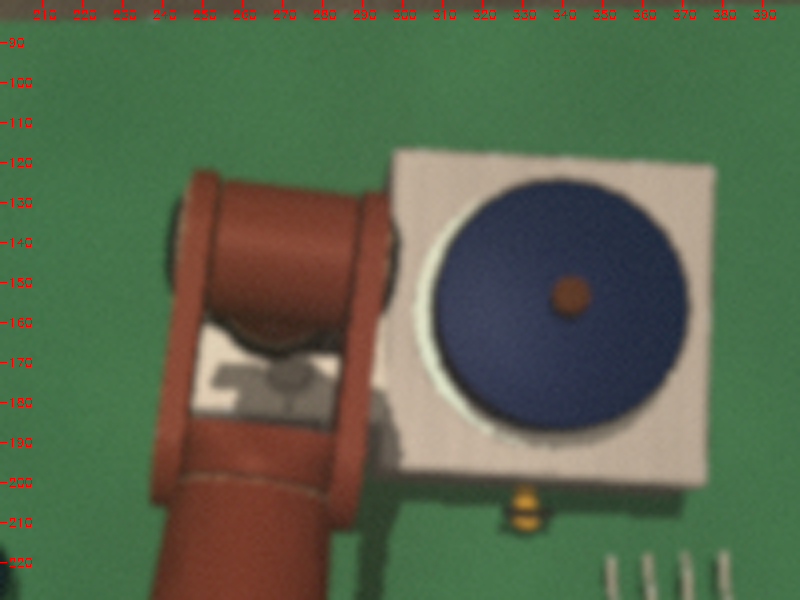

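apply_moves(commands=[{"linear": [-0.008,-0.005,0.02],"delta_rot": [0,0,0],"fingers": 255},{"linear": [-0.015,-0.009,0.05],"delta_rot": [0,0,0],"fingers": 255},{"linear": [-0.015,-0.009,0.07],"delta_rot": [0,0,0],"fingers": 255},{"linear": [-0.015,-0.009,0.085],"delta_rot": [0,0,0],"fingers": 255},{"linear": [-0.015,-0.009,0.095],"delta_rot": [0,0,0],"fingers": 255},{"linear": [-0.015,-0.009,0.105],"delta_rot": [0,0,0],"fingers": 255},{"linear": [-0.015,-0.009,0.112],"delta_rot": [0,0,0],"fingers": 255},{"linear": [-0.015,-0.009,0.118],"delta_rot": [0,0,0],"fingers": 255}])

```text
time: 2.55
tool_pos: [0.6205, -0.0285, 0.1136]
tool_rot: [0.0, 0.143, 0.99, -0.0]
contact_force: [-1.8, -0.7, 2.3]
gripper_width: -0.001
```

```bash
python3 -c "
from h import *
plan(.622,-.039,.097)
crop(grab('side'),220,110,380,230,5,'pics/s2.png')"
```

```text
t 2.55 pos [ 0.6205 -0.0285  0.1136] yaw 163.6 F [-1.8 -0.7  2.3] w -0.001 q6 -1.45
  linear [-0.0044, -0.0096, 0.0166] rot [0.01, 0.04, 0.0]
```

View pics/s2.png

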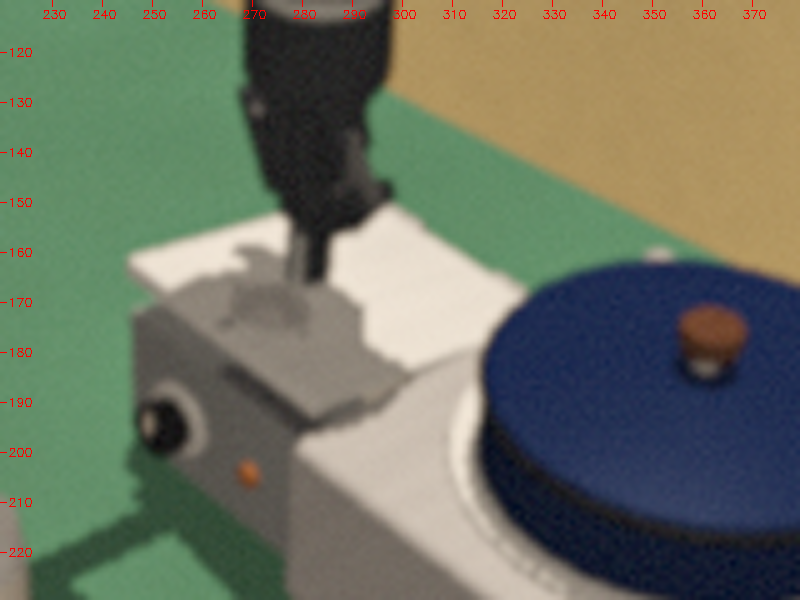

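apply_moves(commands=[{"linear": [0,0,0.004],"delta_rot": [0,0,0],"fingers": 255},{"linear": [0,0,0.008],"delta_rot": [0,0,0],"fingers": 255},{"linear": [0,0,0.011],"delta_rot": [0,0,0],"fingers": 255},{"linear": [0,0,0.013],"delta_rot": [0,0,0],"fingers": 255},{"linear": [0,0,0.015],"delta_rot": [0,0,0],"fingers": 255},{"linear": [0,0,0.016],"delta_rot": [0,0,0],"fingers": 255},{"linear": [0,0,0.017],"delta_rot": [0,0,0],"fingers": 255},{"linear": [0,0,0.017],"delta_rot": [0,0,0],"fingers": 255}])

```text
time: 3.4
tool_pos: [0.6204, -0.0286, 0.0961]
tool_rot: [0.0, 0.143, 0.99, 0.0]
contact_force: [-0.1, 0.2, -0.2]
gripper_width: 0.001
```

apply_moves(commands=[{"linear": [0,0,0.0005],"delta_rot": [0,0,0],"fingers": 255},{"linear": [0,0,0.001],"delta_rot": [0,0,0],"fingers": 255},{"linear": [0,0,0.001],"delta_rot": [0,0,0],"fingers": 255},{"linear": [0,0,0.0015],"delta_rot": [0,0,0],"fingers": 255},{"linear": [0,0,0.0015],"delta_rot": [0,0,0],"fingers": 255},{"linear": [0,0,0.002],"delta_rot": [0,0,0],"fingers": 255},{"linear": [0,0,0.002],"delta_rot": [0,0,0],"fingers": 255},{"linear": [0,0,0.002],"delta_rot": [0,0,0],"fingers": 255}])

```text
time: 4.2
tool_pos: [0.6205, -0.0287, 0.096]
tool_rot: [0.0, 0.143, 0.99, -0.0]
contact_force: [-5.2, 1.0, 9.7]
gripper_width: -0.004
```

```bash
python3 -c "
from h import *
plan(.622,-.039,.097)
crop(grab('side'),220,110,380,230,5,'pics/s3.png')"
```

```text
t 4.20 pos [ 0.6205 -0.0287  0.096 ] yaw 163.6 F [-5.2  1.   9.7] w -0.004 q6 -1.45
  linear [-0.0044, -0.0095, -0.001] rot [-0.01, 0.02, -0.0]
```

View pics/s3.png

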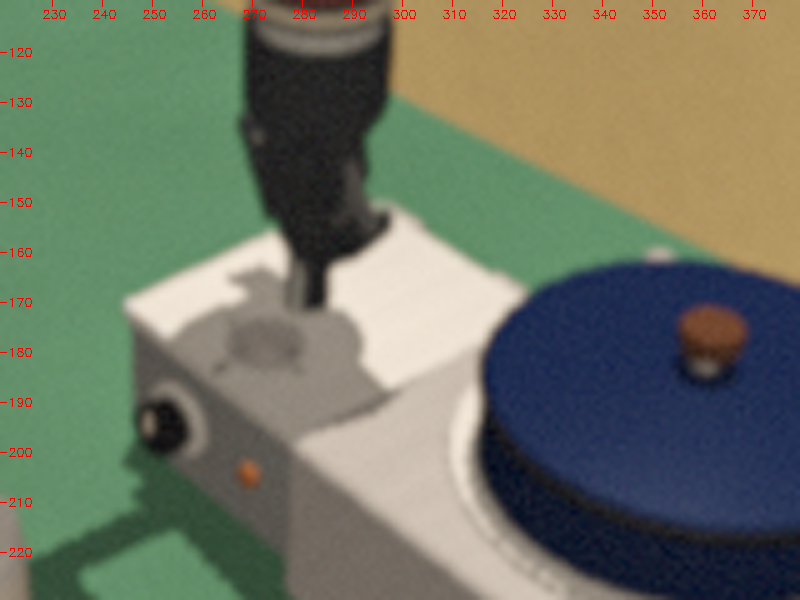

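```bash
python3 -c "
from h import *
plan(.577,.372,.20,93.5)"
```

```text
t 4.25 pos [ 0.6205 -0.0287  0.096 ] yaw 163.6 F [-5.8  0.1  9.9] w 0.004 q6 -1.45
  linear [0.155, 0.372, -0.1041] rot [0.01, 0.02, 70.07]
```

apply_moves(commands=[{"linear": [0,0,-0.04],"delta_rot": [0,0,0],"fingers": 255},{"linear": [0,0,-0.085],"delta_rot": [0,0,0],"fingers": 255},{"linear": [0.01,0.025,-0.105],"delta_rot": [0,0,8],"fingers": 255},{"linear": [0.026,0.062,-0.105],"delta_rot": [0,0,16],"fingers": 255},{"linear": [0.044,0.106,-0.105],"delta_rot": [0,0,24],"fingers": 200},{"linear": [0.062,0.149,-0.105],"delta_rot": [0,0,32],"fingers": 100},{"linear": [0.08,0.192,-0.105],"delta_rot": [0,0,40],"fingers": 0},{"linear": [0.098,0.235,-0.105],"delta_rot": [0,0,48],"fingers": 0}])

```text
time: 5.05
tool_pos: [0.5924, 0.2263, 0.1989]
tool_rot: [0.0, 0.536, 0.844, 0.0]
contact_force: [0.5, -0.6, 0.3]
gripper_width: 0.679
```

```bash
python3 -c "
from h import *
plan(.577,.372,.20,93.5)
crop(grab('top','raw_t4.png'),240,110,390,220,5,'pics/t4.png')
crop(grab('side','raw_s4.png'),240,130,370,227,6,'pics/s4.png')"
```

```text
t 5.05 pos [0.5924 0.2263 0.1989] yaw 115.2 F [ 0.5 -0.6  0.3] w 0.679 q6 -0.19
  linear [0.1384, 0.0482, -0.0011] rot [0.04, 0.0, 21.73]
```

View pics/t4.png

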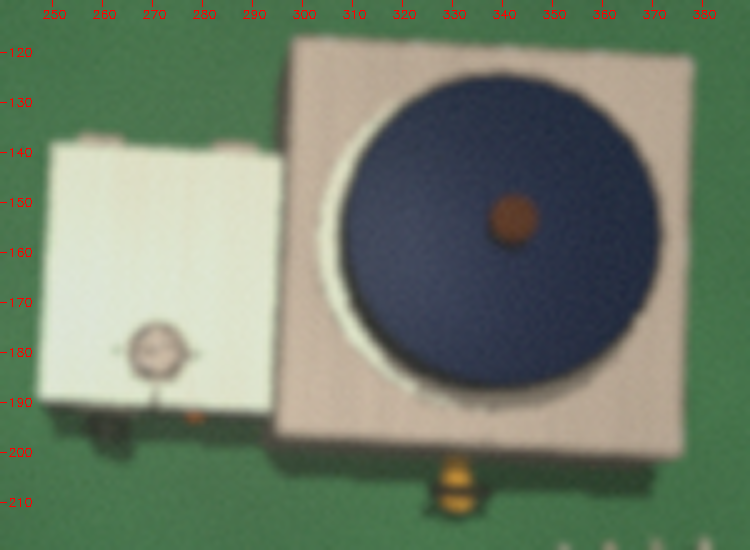

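View pics/s4.png

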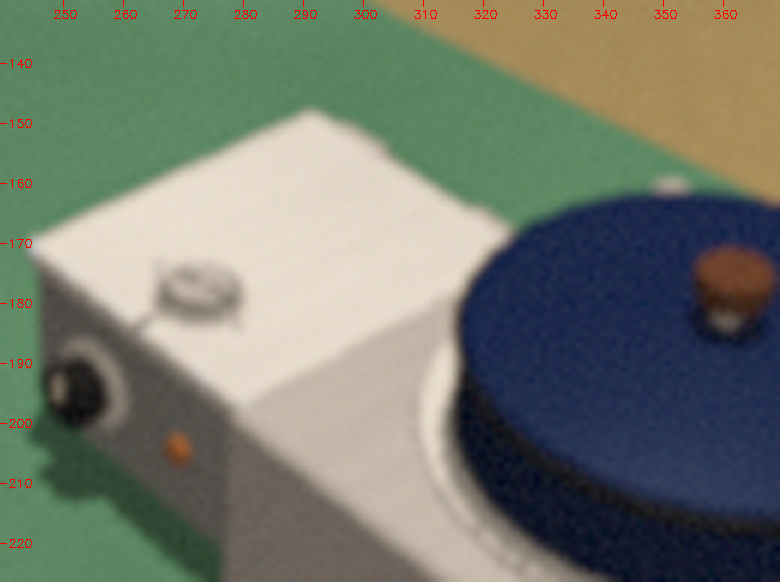

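```bash
cat > edge.py <<'E'
from h import *
from fit0 import T2
from scipy.ndimage import map_coordinates, gaussian_filter1d
def edgepts(n,gray,A,B,half=4,N=25):
    """subpixel edge offsets along the normal of projected 3D segment A-B"""
    t=np.linspace(.12,.88,N)[:,None]; P=np.array(A)+(np.array(B)-np.array(A))*t
    q=proj(n,P); d=proj(n,[B])[0]-proj(n,[A])[0]; d/=np.linalg.norm(d); nn=np.array([-d[1],d[0]])
    u=np.arange(-half,half+.01,.2); out=[]
    S=q[:,None,:]+u[None,:,None]*nn
    V=map_coordinates(gray,[S[...,1],S[...,0]],order=3)
    g=np.abs(gaussian_filter1d(V.mean(0),3,order=1)) # averaged along edge is robust
    i=g[2:-2].argmax()+2
    a,b,c=g[i-1],g[i],g[i+1]; off=u[i]+.2*.5*(a-c)/(a-2*b+c)
    return off,nn,q
def fit(p0,edges,ims,it=6):
    """edges: list of (cam, A,B local). p=[x,y,yaw]"""
    p=np.array(p0,float)
    for k in range(it):
        obs=[]
        for n,A,B in edges:
            W=T2(p,[A,B]); off,nn,q=edgepts(n,ims[n],W[0],W[1],half=4 if k<3 else 2); obs.append((n,A,B,q+off*nn,nn,off))
        def f(x):
            r=[]
            for n,A,B,q,nn,off in obs:
                t=np.linspace(.12,.88,25)[:,None]; L=np.array(A)+(np.array(B)-np.array(A))*t
                d=(proj(n,T2(x,L))-q)@nn; r+=[d.mean(), (d[-8:].mean()-d[:8].mean())]
            return np.array(r)
        s=least_squares(f,p,x_scale=.01,loss='soft_l1',f_scale=.4); p=s.x
    print(p,'yaw %.2f'%np.degrees(p[2]),'res',np.round(f(p)[::2],2)); return p
def rect(z,x0,x1,y0,y1):
    c=[[x1,y1,z],[x1,y0,z],[x0,y0,z],[x0,y1,z]]; return [(c[i],c[(i+1)%4]) for i in range(4)]
E
cat > f1.py <<'E'
from edge import *
g=lambda f:cv2.cvtColor(cv2.imread(f),cv2.COLOR_BGR2GRAY).astype(float)
rd=lambda f:cv2.imread(f)[:,:,2].astype(float)
ims={'top':rd('raw_t4.png'),'side':rd('raw_s4.png')}
H=rect(.096,-.087,.085,-.077,.077)   # order: +x edge, -y edge, -x edge, +y edge
Bt=rect(.111,.03-.135,.03+.135,-.343,-.075)
p0=[.6355,-.042,-.079]
print('hatch top only'); a=fit(p0,[('top',)+H[i] for i in(1,2,3)],ims)
print('hatch both'); b=fit(p0,[('top',)+H[i] for i in(1,2,3)]+[('side',)+H[i] for i in(2,3)],ims)
print('hatch side'); c=fit(p0,[('side',)+H[i] for i in(2,3)],ims)
for p in(a,b,c): print(T2(p,[[-.052,0,.099]]),proj('top',T2(p,[[-.052,0,.099]])),proj('side',T2(p,[[-.052,0,.099]])))
ims={'top':rd('raw_top0.png')-.5*cv2.imread('raw_top0.png')[:,:,1],'side':rd('raw_side0.png')}
S=rect(.04,-.04,.04,-.035,.035); ps=[.577,.372,.06]
fit(ps,[('top',)+S[i] for i in(0,1,2,3)],ims)
fit(ps,[('side',)+S[i] for i in(2,3)],ims)
fit(ps,[('top',)+S[i] for i in(0,1,2,3)]+[('side',)+S[i] for i in(2,3)],ims)
crop(cv2.imread('raw_t4.png'),255,165,287,193,20,'pics/t4s.png',5)
crop(cv2.imread('raw_s4.png'),260,165,290,190,20,'pics/s4s.png',5)
E
python3 f1.py | grep -v -e stand -e warmer -e stud
```

```text
hatch top only
[ 0.63446877 -0.04057929 -0.07893179] yaw -4.52 res [-0.02 -0.   -0.02]
hatch both
[ 0.63203387 -0.04029851 -0.07861117] yaw -4.50 res [ 0.01 -0.65 -0.04  0.65  0.07]
hatch side
[ 0.6295659  -0.03982749 -0.0766728 ] yaw -4.39 res [-0.  0.]
[[ 0.58263068 -0.0364791   0.099     ]] [[270.60310639 180.28048957]] [[272.67243948 177.0772203 ]]
[[ 0.58019446 -0.03621494  0.099     ]] [[270.5429448  181.01243816]] [[271.94280352 177.41607883]]
[[ 0.57771868 -0.03584441  0.099     ]] [[270.45093097 181.75722661]] [[271.17251723 177.74389117]]
[0.57788388 0.37397298 0.06008057] yaw 3.44 res [0.54 0.44 0.52 0.43]
[0.57252354 0.37554236 0.06171257] yaw 3.54 res [ 0. -0.]
[0.57621452 0.37445967 0.06009173] yaw 3.44 res [0.85 0.58 0.08 0.26 0.75 0.21]
```

View pics/t4s.png

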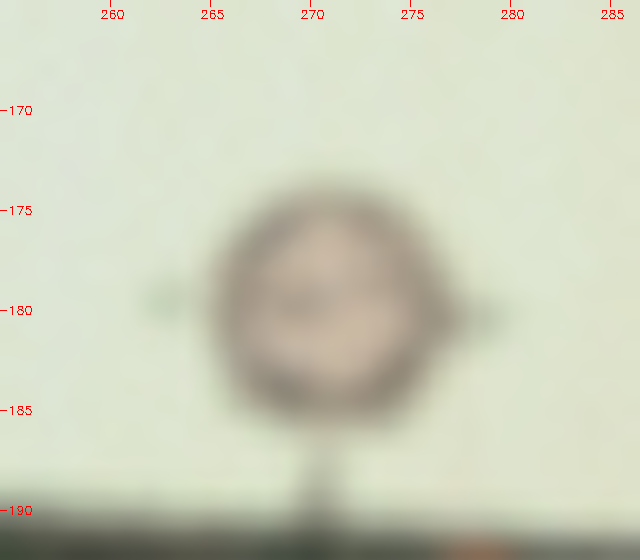

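View pics/s4s.png

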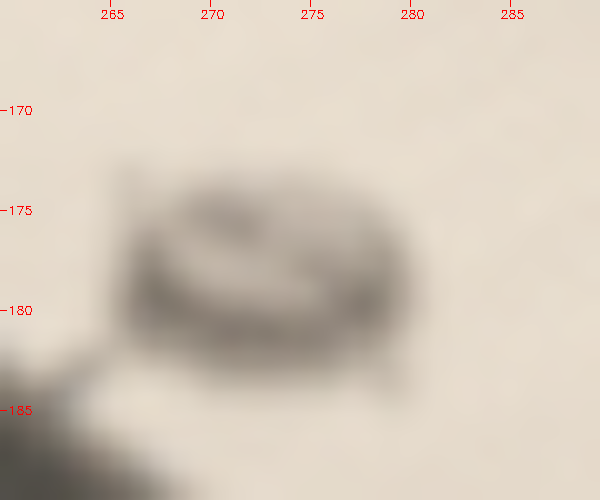

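apply_moves(commands=[{"linear": [0.03,0.01,0],"delta_rot": [0,0,8],"fingers": 0},{"linear": [0.07,0.024,0],"delta_rot": [0,0,16],"fingers": 0},{"linear": [0.11,0.039,0],"delta_rot": [0,0,21.8],"fingers": 0},{"linear": [0.14,0.0497,0],"delta_rot": [0,0,21.8],"fingers": 0},{"linear": [0.14,0.0497,0],"delta_rot": [0,0,21.8],"fingers": 0},{"linear": [0.14,0.0497,0],"delta_rot": [0,0,21.8],"fingers": 0},{"linear": [0.14,0.0497,0.02],"delta_rot": [0,0,21.8],"fingers": 0},{"linear": [0.14,0.0497,0.04],"delta_rot": [0,0,21.8],"fingers": 0}])

```text
time: 5.95
tool_pos: [0.5784, 0.3707, 0.1598]
tool_rot: [0.001, 0.684, 0.73, 0.001]
contact_force: [0.4, -0.3, -0.8]
gripper_width: 1.003
```

```bash
python3 -c "
from h import *
plan(.578,.3735,.073,93.44)
crop(grab('side'),130,70,250,160,6,'pics/s5.png')
crop(grab('top'),130,150,230,240,6,'pics/t5.png')"
```

```text
t 5.95 pos [0.5784 0.3707 0.1598] yaw 93.7 F [ 0.4 -0.3 -0.8] w 1.003 q6 0.40
  linear [0.0028, -0.0004, 0.0868] rot [0.14, -0.02, 0.26]
```

View pics/s5.png

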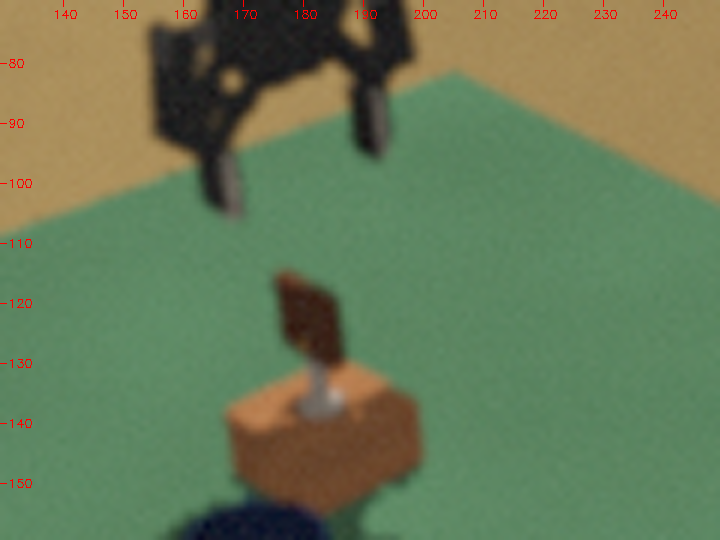

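View pics/t5.png

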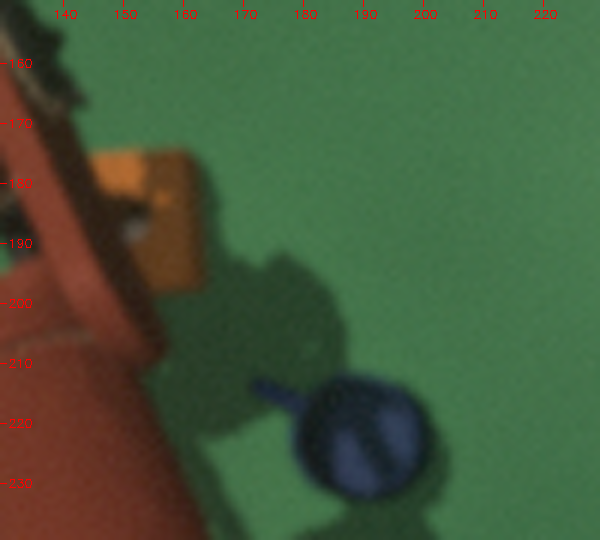

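apply_moves(commands=[{"linear": [0.0028,-0.0004,0.03],"delta_rot": [0.1,0,0.26],"fingers": 0},{"linear": [0.0028,-0.0004,0.06],"delta_rot": [0.1,0,0.26],"fingers": 0},{"linear": [0.0028,-0.0004,0.08],"delta_rot": [0.1,0,0.26],"fingers": 0},{"linear": [0.0028,-0.0004,0.087],"delta_rot": [0.1,0,0.26],"fingers": 0},{"linear": [0.0028,-0.0004,0.087],"delta_rot": [0.1,0,0.26],"fingers": 100},{"linear": [0.0028,-0.0004,0.087],"delta_rot": [0.1,0,0.26],"fingers": 180},{"linear": [0.0028,-0.0004,0.087],"delta_rot": [0.1,0,0.26],"fingers": 180},{"linear": [0.0028,-0.0004,0.087],"delta_rot": [0.1,0,0.26],"fingers": 180}])

```text
time: 6.85
tool_pos: [0.5775, 0.3754, 0.0741]
tool_rot: [-0.0, 0.685, 0.728, 0.001]
contact_force: [-0.2, -0.2, 0.2]
gripper_width: 0.333
```

```bash
python3 -c "
from h import *
plan(.578,.3735,.073,93.44)
crop(grab('side'),130,70,250,160,6,'pics/s6.png')"
```

```text
t 6.85 pos [0.5775 0.3754 0.0741] yaw 93.5 F [-0.2 -0.2  0.2] w 0.333 q6 0.41
  linear [-0.0019, 0.0004, 0.0011] rot [0.04, -0.06, 0.07]
```

View pics/s6.png

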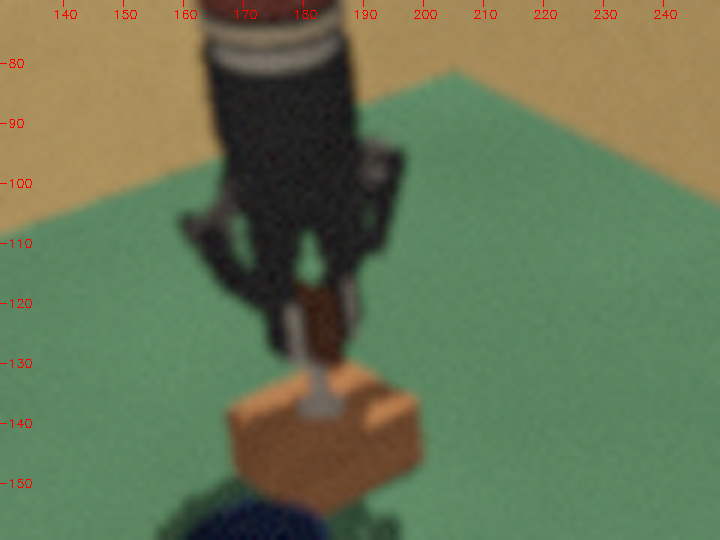

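apply_moves(commands=[{"linear": [-0.0015,0.0003,0],"delta_rot": [0,0,0],"fingers": 195},{"linear": [-0.0015,0.0003,0],"delta_rot": [0,0,0],"fingers": 205},{"linear": [-0.0015,0.0003,0],"delta_rot": [0,0,0],"fingers": 212},{"linear": [-0.0015,0.0003,0],"delta_rot": [0,0,0],"fingers": 220},{"linear": [-0.0015,0.0003,0],"delta_rot": [0,0,0],"fingers": 230},{"linear": [-0.0015,0.0003,0],"delta_rot": [0,0,0],"fingers": 255},{"linear": [-0.0015,0.0003,0],"delta_rot": [0,0,0],"fingers": 255},{"linear": [-0.0015,0.0003,0],"delta_rot": [0,0,0],"fingers": 255}])

```text
time: 7.7
tool_pos: [0.5769, 0.3735, 0.0723]
tool_rot: [-0.001, 0.685, 0.728, -0.001]
contact_force: [-1.7, -0.3, 0.7]
gripper_width: 0.145
```

```bash
python3 -c "
from h import *
s=state();print(s)"
```

```text
{'time': 7.7, 'joint_pos': array([4.66161939e-01, 3.30600371e-01, 1.57258602e+00, 7.61263147e-04,
       1.24022584e+00, 4.04621735e-01]), 'joint_vel': array([-7.77599858e-05, -1.25518888e-03,  6.95459222e-04,  2.42074508e-03,
        6.32428695e-04, -8.35029414e-04]), 'joint_efforts': array([-2.90164696e-01, -4.75731039e+01, -3.38886094e+01, -8.98911827e-02,
       -3.29521056e-01,  7.34549831e-03]), 'tool_pos': array([0.57685808, 0.37353244, 0.07233577]), 'tool_rot': array([-6.50058362e-04,  6.85107662e-01,  7.28441168e-01, -7.31211229e-04]), 'contact_force': array([-1.66888629, -0.34187961,  0.72746522]), 'ft_torque': array([-0.01395064,  0.17121561, -0.00137428]), 'gripper_width': 0.1450871520010751}
```

apply_moves(commands=[{"linear": [0,0,-0.005],"delta_rot": [0,0,0],"fingers": 255},{"linear": [0,0,-0.015],"delta_rot": [0,0,0],"fingers": 255},{"linear": [0,0,-0.03],"delta_rot": [0,0,0],"fingers": 255},{"linear": [0,0,-0.05],"delta_rot": [0,0,0],"fingers": 255},{"linear": [0,0,-0.08],"delta_rot": [0,0,0],"fingers": 255},{"linear": [0,0,-0.11],"delta_rot": [0,0,0],"fingers": 255},{"linear": [0,0,-0.12],"delta_rot": [0,0,0],"fingers": 255},{"linear": [0,0,-0.12],"delta_rot": [0,0,0],"fingers": 255}])

```text
time: 8.5
tool_pos: [0.5786, 0.3743, 0.196]
tool_rot: [0.0, 0.685, 0.728, 0.002]
contact_force: [-0.1, -0.4, -0.0]
gripper_width: 0.141
```

```bash
python3 -c "
from h import *
s=state();print({k:np.round(v,4) for k,v in s.items()})
plan(.5826,-.0365,.26,105)
crop(grab('side'),130,50,250,160,6,'pics/s7.png')"
```

```text
{'time': np.float64(8.5), 'joint_pos': array([4.6600e-01, 2.1950e-01, 1.4892e+00, 7.0000e-04, 1.4285e+00,
       4.0470e-01]), 'joint_vel': array([-0.0001,  0.0381,  0.0575, -0.0011, -0.0111, -0.0007]), 'joint_efforts': array([ 3.21000e-02, -4.72982e+01, -3.74381e+01,  4.30000e-03,
        9.38000e-02,  0.00000e+00]), 'tool_pos': array([0.5786, 0.3743, 0.196 ]), 'tool_rot': array([4.000e-04, 6.851e-01, 7.284e-01, 2.200e-03]), 'contact_force': array([-0.1491, -0.369 , -0.0464]), 'ft_torque': array([-0.0146,  0.0237, -0.0027]), 'gripper_width': np.float64(0.1412)}
t 8.50 pos [0.5786 0.3743 0.196 ] yaw 93.5 F [-0.1 -0.4 -0. ] w 0.141 q6 0.40
  linear [-0.4101, -0.0209, -0.065] rot [0.23, -0.11, -11.49]
```

View pics/s7.png

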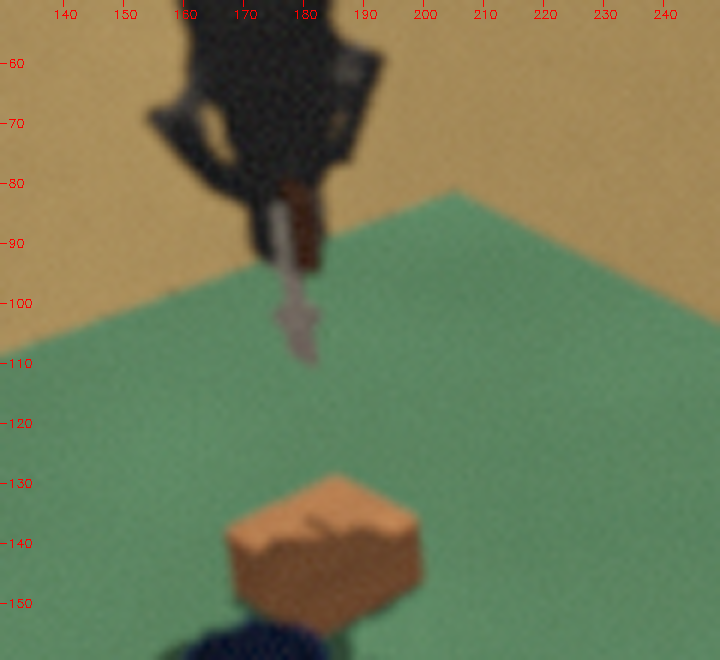

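Run:
```python
from h import *
ims=[cv2.imread('raw_t4.png')]; s=[cv2.imread('raw_s4.png'),grab('side')]
ims+= [grab('top') for _ in range(3)]; s+=[grab('side') for _ in range(2)]
def enh(L,x0,y0,x1,y1,name):
    g=np.mean([i[y0:y1,x0:x1].astype(float).mean(2) for i in L],0)
    g=cv2.resize(g,None,fx=24,fy=24,interpolation=cv2.INTER_CUBIC)
    h,w=g.shape; c=g[h//4:3*h//4,w//4:3*w//4]; lo,hi=np.percentile(c,[2,98])
    cv2.imwrite(name,np.clip((g-lo)/(hi-lo)*255,0,255).astype(np.uint8))
enh(ims[:1],259,168,283,192,'pics/te.png'); enh(ims[1:],259,168,283,192,'pics/te2.png'); enh(s,260,166,286,190,'pics/se.png')
a=cv2.imread('pics/te.png');b=cv2.imread('pics/te2.png');c=cv2.imread('pics/se.png')
f=lambda i:cv2.resize(i,(260,260)); cv2.imwrite('pics/e.png',np.hstack([f(a),f(b),f(c)]))
```

```text
(no output)
```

View pics/e.png

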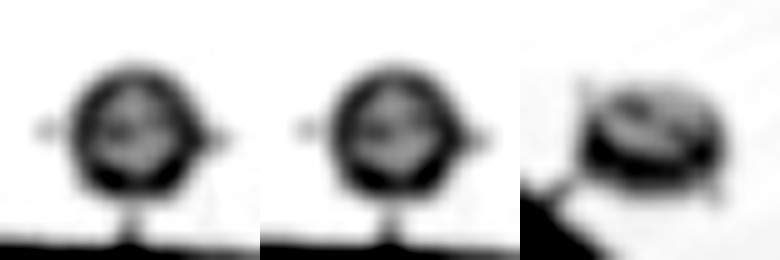

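```bash
cat > slot.py <<'E'
from h import *
def model_fit(n,ims,c0,zt,yaw=-4.5,rad=.0125):
    g=np.mean([i.astype(float).mean(2) for i in ims],0)
    y0,x0=[int(v) for v in (proj(n,[[*c0,zt]])[0][::-1]-9)]
    N=18; f=8
    # sub-pixel grid -> plane coords
    uu,vv=np.meshgrid((np.arange(N*f)+.5)/f-.5+x0,(np.arange(N*f)+.5)/f-.5+y0)
    # homography plane->pixel approx linear around c0
    p0=proj(n,[[*c0,zt]])[0]; J=np.c_[proj(n,[[c0[0]+.005,c0[1],zt]])[0]-p0,proj(n,[[c0[0],c0[1]+.005,zt]])[0]-p0]/.005
    L=np.linalg.inv(J)@np.stack([(uu-p0[0]).ravel(),(vv-p0[1]).ravel()])
    def render(cx,cy,ang,sig):
        X=L[0]-cx;Y=L[1]-cy; t=np.radians(ang+90+yaw)
        a=X*np.cos(t)+Y*np.sin(t); b=-X*np.sin(t)+Y*np.cos(t)
        m=((abs(a)<.013)&(abs(b)<.00275)).astype(float).reshape(N*f,N*f)
        m=cv2.GaussianBlur(m,(0,0),sig*f); return m.reshape(N,f,N,f).mean((1,3))
    gx,gy=np.meshgrid(np.arange(N)+x0,np.arange(N)+y0)
    l=np.linalg.inv(J)@np.stack([(gx-p0[0]).ravel(),(gy-p0[1]).ravel()])
    w=(np.hypot(l[0],l[1])<rad); obs=g[y0:y0+N,x0:x0+N].ravel()[w]
    rr=np.hypot(l[0],l[1])[w]
    res=[]
    for ang in range(-90,90,5):
        best=(1e9,)
        for cx in np.arange(-.003,.0031,.0015):
            for cy in np.arange(-.003,.0031,.0015):
                m=render(cx,cy,ang,.9).ravel()[w]
                A=np.c_[np.ones(w.sum()),l[0][w]*100,l[1][w]*100,(rr*100)**2,m]; s,*_=np.linalg.lstsq(A,obs,rcond=None); e=((A@s-obs)**2).sum()
                if e<best[0]: best=(e,ang,cx,cy,s[-1])
        res.append(best)
    res.sort(); print(n,w.sum(),obs.var()*len(obs))
    for r in res[:8]: print(np.round(r,4))
E
python3 - <<'E'
from slot import *
t=[cv2.imread('raw_t4.png')]; s=[cv2.imread('raw_s4.png')]
for k in range(3): t.append(grab('top')); s.append(grab('side'))
model_fit('top',t,(.5826,-.0365),.106,rad=.011)
model_fit('side',s,(.579,-.0365),.106,rad=.011)
model_fit('side',s,(.579,-.0365),.102,rad=.011)
E
```

```text
top 35 1680.351984126985
[ 2.770001e+02  1.500000e+01  3.000000e-03 -3.000000e-03 -3.865120e+01]
[ 3.25371e+02  2.00000e+01  3.00000e-03 -3.00000e-03 -3.78200e+01]
[ 3.271343e+02  1.000000e+01  3.000000e-03 -3.000000e-03 -3.751570e+01]
[ 4.477437e+02  2.500000e+01  3.000000e-03 -3.000000e-03 -3.534370e+01]
[ 4.509264e+02  5.000000e+00  3.000000e-03 -1.500000e-03 -3.340310e+01]
[ 5.754817e+02  0.000000e+00  1.500000e-03  3.000000e-03 -3.123780e+01]
[ 6.291853e+02  3.000000e+01  3.000000e-03 -1.500000e-03 -3.047460e+01]
[ 6.989386e+02 -5.000000e+00  3.000000e-03  3.000000e-03 -2.942040e+01]
side 32 3394.9270833333353
[ 5.650071e+02  2.000000e+01 -1.500000e-03 -3.000000e-03 -3.212720e+01]
[ 5.662379e+02  2.500000e+01  0.000000e+00 -3.000000e-03 -3.288750e+01]
[ 5.84887e+02  3.00000e+01  0.00000e+00 -3.00000e-03 -3.37705e+01]
[ 5.865432e+02  1.500000e+01 -1.500000e-03 -3.000000e-03 -3.067090e+01]
[ 6.360996e+02  3.500000e+01  0.000000e+00 -3.000000e-03 -3.328860e+01]
[ 6.380963e+02  1.000000e+01 -1.500000e-03 -3.000000e-03 -2.833410e+01]
[ 7.056511e+02 -8.000000e+01 -3.000000e-03 -3.000000e-03  2.556430e+01]
[ 7.081641e+02  5.000000e+00 -1.500000e-03 -3.000000e-03 -2.553540e+01]
side 33 1715.142676767677
[ 4.092971e+02  1.000000e+01  3.000000e-03 -3.000000e-03 -5.261250e+01]
[ 4.539505e+02  5.000000e+00  3.000000e-03 -3.000000e-03 -4.971360e+01]
[ 4.688818e+02  1.500000e+01  3.000000e-03 -3.000000e-03 -5.360050e+01]
[ 5.682758e+02  0.000000e+00  3.000000e-03 -1.500000e-03 -4.397330e+01]
[ 6.024103e+02  2.000000e+01  3.000000e-03 -3.000000e-03 -5.321590e+01]
[ 7.352209e+02 -5.000000e+00  3.000000e-03 -1.500000e-03 -3.939580e+01]
[ 8.228332e+02  2.500000e+01  3.000000e-03 -3.000000e-03 -4.971460e+01]
[ 9.405879e+02 -1.000000e+01  3.000000e-03  0.000000e+00 -3.305340e+01]
```

Run:
```python
from h import *
plan(.581,-.0365,.196,101.5)
```

```text
t 9.15 pos [0.5771 0.3735 0.1922] yaw 93.5 F [-0.  -0.3 -0.5] w 0.144 q6 0.40
  linear [-0.4095, -0.0212, -0.0038] rot [-0.11, -0.0, -7.99]
```

apply_moves(commands=[{"linear": [-0.03,-0.002,-0.004],"delta_rot": [0,0,-1],"fingers": 255},{"linear": [-0.075,-0.004,-0.006],"delta_rot": [0,0,-2],"fingers": 255},{"linear": [-0.123,-0.006,-0.008],"delta_rot": [0,0,-3],"fingers": 255},{"linear": [-0.172,-0.009,-0.008],"delta_rot": [0,0,-4],"fingers": 255},{"linear": [-0.221,-0.012,-0.008],"delta_rot": [0,0,-5],"fingers": 255},{"linear": [-0.27,-0.014,-0.008],"delta_rot": [0,0,-6],"fingers": 255},{"linear": [-0.319,-0.017,-0.008],"delta_rot": [0,0,-7],"fingers": 255},{"linear": [-0.368,-0.02,-0.008],"delta_rot": [0,0,-8],"fingers": 255}])

```text
time: 9.95
tool_pos: [0.5795, 0.0031, 0.2008]
tool_rot: [-0.0, 0.632, 0.775, -0.0]
contact_force: [1.6, -0.0, -0.9]
gripper_width: 0.145
```

Run:
```python
from h import *
plan(.581,-.0365,.185,101.5)
```

```text
t 9.95 pos [0.5795 0.0031 0.2008] yaw 101.6 F [ 1.6 -0.  -0.9] w 0.145 q6 -0.32
  linear [-0.0391, -0.0065, 0.0158] rot [-0.04, 0.0, 0.06]
```

apply_moves(commands=[{"linear": [-0.02,-0.003,0],"delta_rot": [0,0,0],"fingers": 255},{"linear": [-0.034,-0.0055,0],"delta_rot": [0,0,0],"fingers": 255},{"linear": [-0.039,-0.0065,0],"delta_rot": [0,0,0],"fingers": 255},{"linear": [-0.039,-0.0065,0.008],"delta_rot": [0,0,0],"fingers": 255},{"linear": [-0.039,-0.0065,0.016],"delta_rot": [0,0,0],"fingers": 255},{"linear": [-0.039,-0.0065,0.016],"delta_rot": [0,0,0],"fingers": 255},{"linear": [-0.039,-0.0065,0.016],"delta_rot": [0,0,0],"fingers": 255},{"linear": [-0.039,-0.0065,0.016],"delta_rot": [0,0,0],"fingers": 255}])

```text
time: 10.75
tool_pos: [0.5812, -0.0339, 0.1844]
tool_rot: [-0.001, 0.632, 0.775, -0.001]
contact_force: [0.2, 0.7, -1.2]
gripper_width: 0.144
```

Run:
```python
from h import *
plan(.581,-.0365,.185,101.5)
crop(grab('side','raw_s8.png'),240,110,320,195,8,'pics/s8.png',5)
crop(grab('top','raw_t8.png'),230,140,310,200,8,'pics/t8.png',5)
```

```text
t 10.75 pos [ 0.5812 -0.0339  0.1844] yaw 101.6 F [ 0.2  0.7 -1.2] w 0.144 q6 -0.39
  linear [-0.0025, -0.0007, -0.0006] rot [-0.09, -0.01, 0.06]
```

View pics/s8.png

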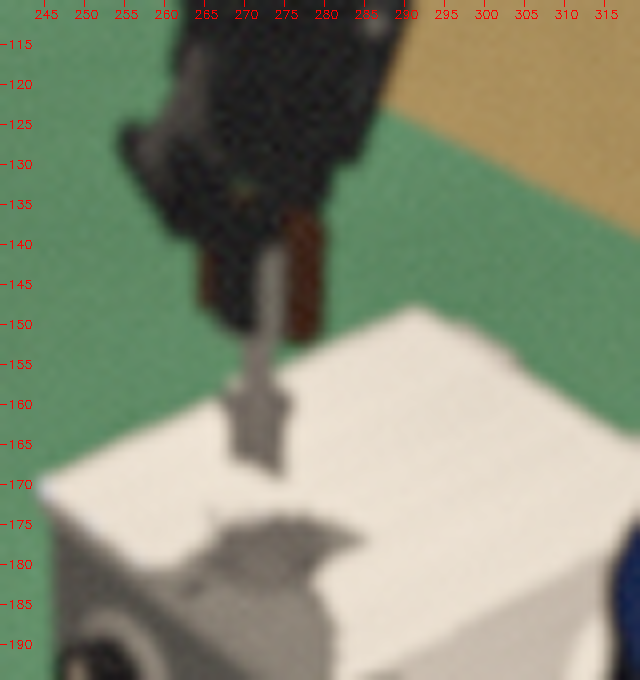

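View pics/t8.png

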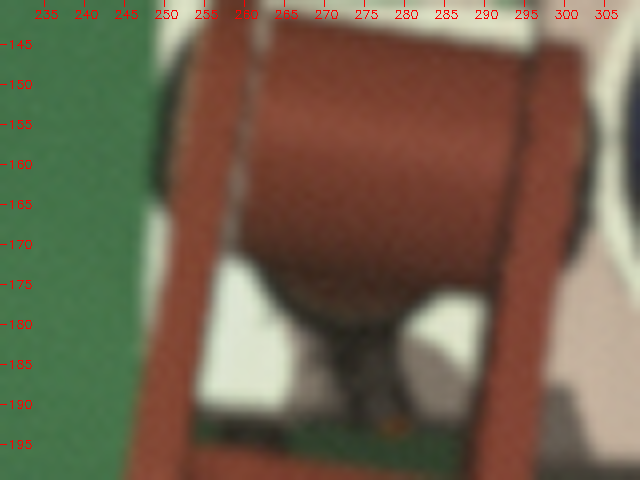

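Run:
```python
from h import *
s=state(); print(s['tool_pos'])
tp=np.array([.5812,-.0339,.1844]); t=np.radians(101.6); d=np.array([np.cos(t),np.sin(t),0])
for h in(.0563,):
  tip=tp-[0,0,h]
  print(proj('side',[tip+.011*d,tip,tip-.011*d]), 'collar',proj('side',[tip+.013*d+[0,0,.024],tip-.013*d+[0,0,.024]]))
  print('shift/mm',proj('side',[tip+[.001,0,0]])-proj('side',[tip]),proj('side',[tip+[0,.001,0]])-proj('side',[tip]),proj('side',[tip+[0,0,.001]])-proj('side',[tip]))
```

```text
[ 0.58133629 -0.03419419  0.18470917]
[[268.32618331 166.50359826]
 [271.83627806 167.94525451]
 [275.38065339 169.4008061 ]] collar [[267.83493688 158.67051092]
 [276.29356522 162.05577724]]
shift/mm [[ 0.27494482 -0.15516195]] [[-0.27071854 -0.16620819]] [[ 0.00834733 -0.31203462]]
```

Run:
```python
from h import *
t=cv2.imread('raw_t4.png').astype(float).mean(2); s=cv2.imread('raw_s4.png').astype(float).mean(2)
np.set_printoptions(linewidth=200)
print(t[177:184,259:268].round().astype(int)); print(t[177:184,274:284].round().astype(int))
print(s[168:178,262:270].round().astype(int)); print(s[178:190,274:284].round().astype(int))
for n,uv in(('top',(263,179.5)),('top',(278.8,180.4)),('side',(266,172.6)),('side',(279.4,183.7))): print(n,atz(n,uv,.0965))
```

```text
[[220 220 220 220 219 217 203 174 150]
 [222 222 219 217 213 212 190 162 151]
 [219 220 217 208 201 200 185 154 150]
 [220 219 217 205 199 201 179 154 153]
 [220 220 218 216 212 209 185 156 160]
 [220 220 220 218 218 215 193 165 157]
 [220 219 220 220 219 217 203 173 151]]
[[158 160 180 203 215 219 220 219 219 220]
 [158 152 163 188 211 216 219 220 220 219]
 [160 152 151 174 199 209 216 219 220 218]
 [171 155 146 159 182 194 207 215 218 219]
 [171 155 148 159 183 194 209 217 218 218]
 [158 146 158 182 198 209 216 217 218 218]
 [139 141 172 199 214 217 219 218 218 218]]
[[219 219 220 220 219 221 222 220]
 [219 218 220 220 221 220 221 220]
 [220 220 221 219 220 220 220 220]
 [219 220 219 219 218 220 220 219]
 [219 219 218 217 216 216 218 218]
 [218 218 216 211 204 209 212 209]
 [218 217 216 207 198 199 199 190]
 [217 219 217 207 193 189 183 170]
 [218 218 215 204 185 170 173 169]
 [218 218 214 199 170 150 163 176]]
[[165 155 152 152 151 155 183 208 218 217]
 [167 162 145 137 132 149 178 206 215 218]
 [149 147 139 128 128 150 181 205 217 217]
 [131 132 135 141 144 163 192 210 216 218]
 [136 137 145 158 163 180 201 214 217 218]
 [159 162 167 178 182 186 202 214 218 219]
 [190 192 195 202 198 195 204 215 218 219]
 [210 211 213 215 213 209 212 217 218 219]
 [215 217 217 218 218 216 217 218 217 217]
 [216 217 217 217 218 217 218 217 217 217]
 [217 217 216 216 216 216 216 215 216 216]
 [217 216 216 216 216 215 215 215 215 215]]
top [ 0.58614278 -0.01146739  0.0965    ]
top [ 0.58196138 -0.06374832  0.0965    ]
side [ 0.58579166 -0.00790472  0.0965    ]
side [ 0.57785015 -0.06616534  0.0965    ]
```

Run:
```python
from h import *
plan(.5813,-.0365,.1705,101.5)
```

```text
t 10.85 pos [ 0.5813 -0.0342  0.1847] yaw 101.5 F [-0.1 -0.5 -0.5] w 0.145 q6 -0.39
  linear [-0.0023, -0.0005, 0.0142] rot [-0.06, -0.0, 0.04]
```

apply_moves(commands=[{"linear": [-0.0023,-0.0005,0.004],"delta_rot": [0,0,0],"fingers": 255},{"linear": [-0.0023,-0.0005,0.008],"delta_rot": [0,0,0],"fingers": 255},{"linear": [-0.0023,-0.0005,0.011],"delta_rot": [0,0,0],"fingers": 255},{"linear": [-0.0023,-0.0005,0.013],"delta_rot": [0,0,0],"fingers": 255},{"linear": [-0.0023,-0.0005,0.014],"delta_rot": [0,0,0],"fingers": 255},{"linear": [-0.0023,-0.0005,0.014],"delta_rot": [0,0,0],"fingers": 255},{"linear": [-0.0023,-0.0005,0.014],"delta_rot": [0,0,0],"fingers": 255},{"linear": [-0.0023,-0.0005,0.014],"delta_rot": [0,0,0],"fingers": 255}])

```text
time: 11.65
tool_pos: [0.5812, -0.0369, 0.1706]
tool_rot: [-0.0, 0.633, 0.774, -0.001]
contact_force: [0.2, 0.1, -0.6]
gripper_width: 0.141
```

Run:
```python
from h import *
plan(.5813,-.0365,.1705,101.5)
crop(grab('side','raw_s9.png'),240,110,320,195,8,'pics/s9.png',5)
plan(.5813,-.0365,.1705,101.5)
```

```text
t 11.65 pos [ 0.5812 -0.0369  0.1706] yaw 101.5 F [ 0.2  0.1 -0.6] w 0.141 q6 -0.39
  linear [0.0003, 0.0002, 0.0001] rot [-0.08, -0.0, 0.01]
t 11.70 pos [ 0.5812 -0.0369  0.1706] yaw 101.5 F [-0.1  0.1 -0.2] w 0.141 q6 -0.39
  linear [0.0003, 0.0002, 0.0001] rot [-0.08, -0.0, 0.01]
```

View pics/s9.png

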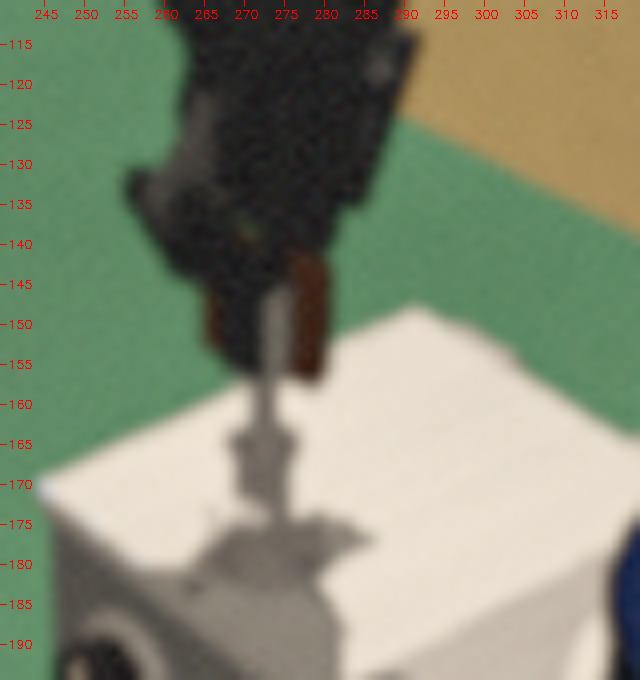

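apply_moves(commands=[{"linear": [0,0,0.001],"delta_rot": [0,0,0],"fingers": 255},{"linear": [0,0,0.002],"delta_rot": [0,0,0],"fingers": 255},{"linear": [0,0,0.003],"delta_rot": [0,0,0],"fingers": 255},{"linear": [0,0,0.0035],"delta_rot": [0,0,0],"fingers": 255},{"linear": [0,0,0.004],"delta_rot": [0,0,0],"fingers": 255},{"linear": [0,0,0.004],"delta_rot": [0,0,0],"fingers": 255},{"linear": [0,0,0.004],"delta_rot": [0,0,0],"fingers": 255},{"linear": [0,0,0.004],"delta_rot": [0,0,0],"fingers": 255}])

```text
time: 12.5
tool_pos: [0.581, -0.0369, 0.1664]
tool_rot: [-0.001, 0.633, 0.774, -0.001]
contact_force: [0.7, -0.4, -1.3]
gripper_width: 0.143
```

apply_moves(commands=[{"linear": [0,0,0.0005],"delta_rot": [0,0,0],"fingers": 255},{"linear": [0,0,0.001],"delta_rot": [0,0,0],"fingers": 255},{"linear": [0,0,0.0015],"delta_rot": [0,0,0],"fingers": 255},{"linear": [0,0,0.002],"delta_rot": [0,0,0],"fingers": 255},{"linear": [0,0,0.002],"delta_rot": [0,0,0],"fingers": 255},{"linear": [0,0,0.002],"delta_rot": [0,0,0],"fingers": 255},{"linear": [0,0,0.002],"delta_rot": [0,0,0],"fingers": 255},{"linear": [0,0,0.002],"delta_rot": [0,0,0],"fingers": 255}])

```text
time: 13.3
tool_pos: [0.5811, -0.0369, 0.1644]
tool_rot: [-0.001, 0.633, 0.774, -0.001]
contact_force: [0.2, 0.1, -0.8]
gripper_width: 0.147
```

apply_moves(commands=[{"linear": [0,0,0.0005],"delta_rot": [0,0,0],"fingers": 255},{"linear": [0,0,0.001],"delta_rot": [0,0,0],"fingers": 255},{"linear": [0,0,0.0015],"delta_rot": [0,0,0],"fingers": 255},{"linear": [0,0,0.002],"delta_rot": [0,0,0],"fingers": 255},{"linear": [0,0,0.002],"delta_rot": [0,0,0],"fingers": 255},{"linear": [0,0,0.002],"delta_rot": [0,0,0],"fingers": 255},{"linear": [0,0,0.002],"delta_rot": [0,0,0],"fingers": 255},{"linear": [0,0,0.002],"delta_rot": [0,0,0],"fingers": 255}])

```text
time: 14.1
tool_pos: [0.581, -0.0369, 0.1624]
tool_rot: [-0.001, 0.633, 0.774, -0.001]
contact_force: [0.6, 0.1, -1.6]
gripper_width: 0.144
```

apply_moves(commands=[{"linear": [0,0,0.0005],"delta_rot": [0,0,0],"fingers": 255},{"linear": [0,0,0.001],"delta_rot": [0,0,0],"fingers": 255},{"linear": [0,0,0.0015],"delta_rot": [0,0,0],"fingers": 255},{"linear": [0,0,0.002],"delta_rot": [0,0,0],"fingers": 255},{"linear": [0,0,0.002],"delta_rot": [0,0,0],"fingers": 255},{"linear": [0,0,0.002],"delta_rot": [0,0,0],"fingers": 255},{"linear": [0,0,0.002],"delta_rot": [0,0,0],"fingers": 255},{"linear": [0,0,0.002],"delta_rot": [0,0,0],"fingers": 255}])

```text
time: 14.9
tool_pos: [0.581, -0.0369, 0.1604]
tool_rot: [-0.001, 0.633, 0.774, -0.001]
contact_force: [-0.9, -0.6, -1.1]
gripper_width: 0.145
```

Run:
```python
from h import *
plan(.5813,-.0365,.1705,101.5)
crop(grab('side','raw_s10.png'),240,110,320,195,8,'pics/s10.png',5)
for i in range(4): plan(.5813,-.0365,.1705,101.5);grab('side')
```

```text
t 14.90 pos [ 0.581  -0.0369  0.1604] yaw 101.5 F [-0.9 -0.6 -1.1] w 0.145 q6 -0.39
  linear [0.0003, 0.0003, -0.0101] rot [-0.1, -0.01, 0.01]
t 14.95 pos [ 0.581  -0.0369  0.1604] yaw 101.5 F [-0.4 -0.4 -1.3] w 0.147 q6 -0.39
  linear [0.0003, 0.0003, -0.0101] rot [-0.1, -0.01, 0.01]
t 15.00 pos [ 0.581  -0.0369  0.1603] yaw 101.5 F [-0.1 -0.2 -1.4] w 0.146 q6 -0.39
  linear [0.0003, 0.0003, -0.0102] rot [-0.1, -0.01, 0.01]
t 15.05 pos [ 0.581  -0.0369  0.1604] yaw 101.5 F [ 0.5 -0.8 -1.1] w 0.144 q6 -0.39
  linear [0.0003, 0.0003, -0.0101] rot [-0.1, -0.01, 0.01]
t 15.10 pos [ 0.581  -0.0369  0.1603] yaw 101.5 F [ 0.1  0.8 -0.7] w 0.146 q6 -0.39
  linear [0.0003, 0.0003, -0.0102] rot [-0.1, -0.01, 0.01]
```

View pics/s10.png

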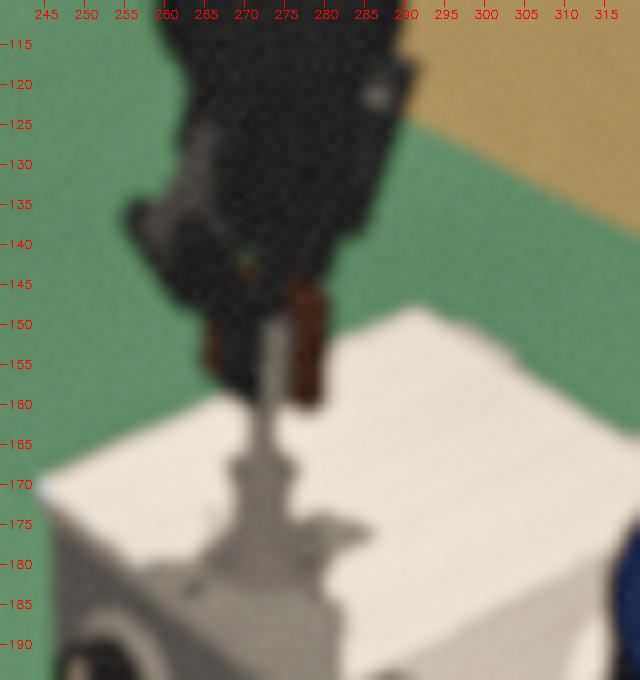

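apply_moves(commands=[{"linear": [0,0,0.0005],"delta_rot": [0,0,0],"fingers": 255},{"linear": [0,0,0.001],"delta_rot": [0,0,0],"fingers": 255},{"linear": [0,0,0.0015],"delta_rot": [0,0,0],"fingers": 255},{"linear": [0,0,0.002],"delta_rot": [0,0,0],"fingers": 255},{"linear": [0,0,0.002],"delta_rot": [0,0,0],"fingers": 255},{"linear": [0,0,0.002],"delta_rot": [0,0,0],"fingers": 255},{"linear": [0,0,0.002],"delta_rot": [0,0,0],"fingers": 255},{"linear": [0,0,0.002],"delta_rot": [0,0,0],"fingers": 255}])

```text
time: 15.95
tool_pos: [0.581, -0.0369, 0.1583]
tool_rot: [-0.001, 0.633, 0.774, -0.001]
contact_force: [0.5, -0.8, -2.1]
gripper_width: 0.147
```

apply_moves(commands=[{"linear": [0,0,0.0005],"delta_rot": [0,0,0],"fingers": 255},{"linear": [0,0,0.001],"delta_rot": [0,0,0],"fingers": 255},{"linear": [0,0,0.001],"delta_rot": [0,0,0],"fingers": 255},{"linear": [0,0,0.0015],"delta_rot": [0,0,0],"fingers": 255},{"linear": [0,0,0.0015],"delta_rot": [0,0,0],"fingers": 255},{"linear": [0,0,0.0015],"delta_rot": [0,0,0],"fingers": 255},{"linear": [0,0,0.0015],"delta_rot": [0,0,0],"fingers": 255},{"linear": [0,0,0.0015],"delta_rot": [0,0,0],"fingers": 255}])

```text
time: 16.75
tool_pos: [0.581, -0.0369, 0.1568]
tool_rot: [-0.001, 0.633, 0.774, -0.001]
contact_force: [0.3, -0.5, -0.9]
gripper_width: 0.144
```

apply_moves(commands=[{"linear": [0,0,0.0005],"delta_rot": [0,0,0],"fingers": 255},{"linear": [0,0,0.001],"delta_rot": [0,0,0],"fingers": 255},{"linear": [0,0,0.001],"delta_rot": [0,0,0],"fingers": 255},{"linear": [0,0,0.0015],"delta_rot": [0,0,0],"fingers": 255},{"linear": [0,0,0.0015],"delta_rot": [0,0,0],"fingers": 255},{"linear": [0,0,0.0015],"delta_rot": [0,0,0],"fingers": 255},{"linear": [0,0,0.0015],"delta_rot": [0,0,0],"fingers": 255},{"linear": [0,0,0.0015],"delta_rot": [0,0,0],"fingers": 255}])

```text
time: 17.55
tool_pos: [0.581, -0.0369, 0.1553]
tool_rot: [-0.001, 0.633, 0.774, -0.001]
contact_force: [0.8, -1.3, -0.9]
gripper_width: 0.147
```

Run:
```python
from h import *
plan(.5813,-.0365,.1705,101.5)
crop(grab('side','raw_s11.png'),240,130,320,195,8,'pics/s11.png',5)
for i in range(2): plan(.5813,-.0365,.1705,101.5);grab('side')
```

```text
t 17.55 pos [ 0.581  -0.0369  0.1553] yaw 101.5 F [ 0.8 -1.3 -0.9] w 0.147 q6 -0.39
  linear [0.0003, 0.0003, -0.0152] rot [-0.1, -0.01, 0.01]
t 17.60 pos [ 0.581  -0.0369  0.1553] yaw 101.5 F [ 0.7 -0.9 -0.4] w 0.147 q6 -0.39
  linear [0.0003, 0.0004, -0.0152] rot [-0.1, -0.01, 0.01]
t 17.65 pos [ 0.581  -0.0369  0.1553] yaw 101.5 F [-0.1 -1.7 -0.3] w 0.149 q6 -0.39
  linear [0.0003, 0.0004, -0.0152] rot [-0.1, -0.01, 0.01]
```

View pics/s11.png

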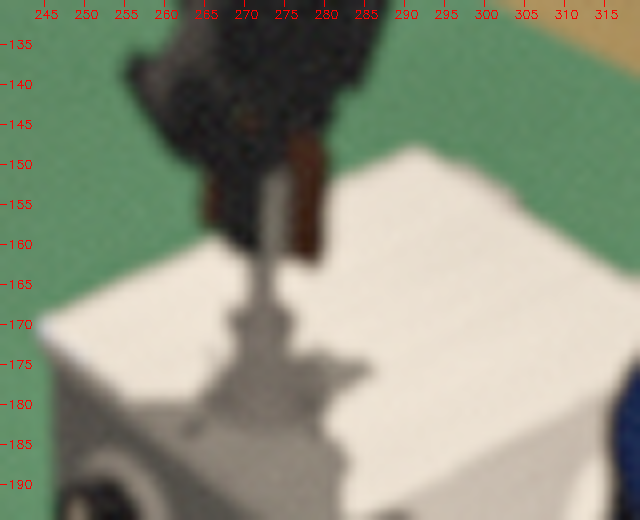

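apply_moves(commands=[{"linear": [0,0,0.0005],"delta_rot": [0,0,0],"fingers": 255},{"linear": [0,0,0.001],"delta_rot": [0,0,0],"fingers": 255},{"linear": [0,0,0.001],"delta_rot": [0,0,0],"fingers": 255},{"linear": [0,0,0.0015],"delta_rot": [0,0,0],"fingers": 255},{"linear": [0,0,0.0015],"delta_rot": [0,0,0],"fingers": 255},{"linear": [0,0,0.0015],"delta_rot": [0,0,0],"fingers": 255},{"linear": [0,0,0.0015],"delta_rot": [0,0,0],"fingers": 255},{"linear": [0,0,0.0015],"delta_rot": [0,0,0],"fingers": 255}])

```text
time: 18.5
tool_pos: [0.5811, -0.0369, 0.154]
tool_rot: [-0.001, 0.633, 0.774, -0.001]
contact_force: [-0.5, -1.7, 2.0]
gripper_width: 0.144
```

apply_moves(commands=[{"linear": [0,0,0.0005],"delta_rot": [0,0,0],"fingers": 255},{"linear": [0,0,0.001],"delta_rot": [0,0,0],"fingers": 255},{"linear": [0,0,0.001],"delta_rot": [0,0,0],"fingers": 255},{"linear": [0,0,0.001],"delta_rot": [0,0,0],"fingers": 255},{"linear": [0,0,0.001],"delta_rot": [0,0,0],"fingers": 255},{"linear": [0,0,0.001],"delta_rot": [0,0,0],"fingers": 255},{"linear": [0,0,0.001],"delta_rot": [0,0,0],"fingers": 255},{"linear": [0,0,0.001],"delta_rot": [0,0,0],"fingers": 255}])

```text
time: 19.3
tool_pos: [0.5811, -0.0369, 0.1529]
tool_rot: [-0.001, 0.633, 0.774, -0.001]
contact_force: [0.2, -1.4, 2.2]
gripper_width: 0.147
```

apply_moves(commands=[{"linear": [-0.0004,0,0.0005],"delta_rot": [0,0,0],"fingers": 255},{"linear": [-0.0008,0,0.0005],"delta_rot": [0,0,0],"fingers": 255},{"linear": [-0.0008,0,0.0005],"delta_rot": [0,0,2],"fingers": 255},{"linear": [-0.0008,0,0.0005],"delta_rot": [0,0,4],"fingers": 255},{"linear": [-0.0008,0,0.0005],"delta_rot": [0,0,6],"fingers": 255},{"linear": [-0.0008,0,0.0005],"delta_rot": [0,0,8],"fingers": 255},{"linear": [-0.0008,0,0.0005],"delta_rot": [0,0,8],"fingers": 255},{"linear": [-0.0008,0,0.0005],"delta_rot": [0,0,8],"fingers": 255}])

```text
time: 20.1
tool_pos: [0.5812, -0.0374, 0.1524]
tool_rot: [-0.001, 0.685, 0.729, -0.0]
contact_force: [-0.3, 1.1, 3.3]
gripper_width: 0.142
```

Run:
```python
from h import *
for i in range(3):
  plan(.5813,-.0365,.1705,101.5); print(np.round(state()['ft_torque'],3)); grab('side')
```

```text
t 20.10 pos [ 0.5812 -0.0374  0.1524] yaw 93.5 F [-0.3  1.1  3.3] w 0.142 q6 -0.25
  linear [0.0009, 0.0001, -0.0181] rot [-0.08, -0.03, -7.95]
[ 0.164  0.03  -0.024]
t 20.15 pos [ 0.5813 -0.0374  0.1524] yaw 93.5 F [-0.   0.5  4.3] w 0.142 q6 -0.25
  linear [0.0009, 0.0001, -0.0181] rot [-0.08, -0.04, -7.96]
[ 0.202  0.067 -0.034]
t 20.20 pos [ 0.5812 -0.0374  0.1524] yaw 93.5 F [-0.1  1.   3. ] w 0.152 q6 -0.25
  linear [0.0009, 0.0001, -0.0181] rot [-0.08, -0.04, -7.97]
[ 0.243  0.029 -0.002]
```

apply_moves(commands=[{"linear": [0,0,0],"delta_rot": [0,0,2],"fingers": 255},{"linear": [0,0,0],"delta_rot": [0,0,4],"fingers": 255},{"linear": [0,0,0],"delta_rot": [0,0,6],"fingers": 255},{"linear": [0,0,0],"delta_rot": [0,0,8],"fingers": 255},{"linear": [0,0,0],"delta_rot": [0,0,10],"fingers": 255},{"linear": [0,0,0],"delta_rot": [0,0,12],"fingers": 255},{"linear": [0,0,0],"delta_rot": [0,0,12],"fingers": 255},{"linear": [0,0,0],"delta_rot": [0,0,12],"fingers": 255}])

```text
time: 21.05
tool_pos: [0.5811, -0.0375, 0.1522]
tool_rot: [-0.001, 0.757, 0.653, -0.001]
contact_force: [-0.4, 0.6, 2.3]
gripper_width: 0.142
```

Run:
```python
from h import *
for i in range(3):
  plan(.5813,-.0365,.1705,101.5); print(np.round(state()['ft_torque'],3)); grab('side')
```

```text
t 21.05 pos [ 0.5811 -0.0375  0.1522] yaw 81.6 F [-0.4  0.6  2.3] w 0.142 q6 -0.04
  linear [0.001, -0.0, -0.0183] rot [-0.1, -0.02, -19.94]
[ 0.321 -0.06  -0.016]
t 21.10 pos [ 0.5812 -0.0375  0.1523] yaw 81.5 F [-0.1  1.7  2.6] w 0.144 q6 -0.04
  linear [0.001, -0.0001, -0.0182] rot [-0.1, -0.02, -19.95]
[ 0.355 -0.024 -0.051]
t 21.15 pos [ 0.5811 -0.0375  0.1522] yaw 81.5 F [0.2 0.5 2.7] w 0.147 q6 -0.04
  linear [0.001, -0.0, -0.0183] rot [-0.1, -0.01, -19.96]
[0.289 0.026 0.008]
```

apply_moves(commands=[{"linear": [0,0,0.0003],"delta_rot": [0,0,0],"fingers": 255},{"linear": [0,0,0.0006],"delta_rot": [0,0,0],"fingers": 255},{"linear": [0,0,0.0009],"delta_rot": [0,0,0],"fingers": 255},{"linear": [0,0,0.0012],"delta_rot": [0,0,0],"fingers": 255},{"linear": [0,0,0.0015],"delta_rot": [0,0,0],"fingers": 255},{"linear": [0,0,0.0018],"delta_rot": [0,0,0],"fingers": 255},{"linear": [0,0,0.0018],"delta_rot": [0,0,0],"fingers": 255},{"linear": [0,0,0.0018],"delta_rot": [0,0,0],"fingers": 255}])

```text
time: 22.0
tool_pos: [0.5811, -0.0376, 0.1506]
tool_rot: [-0.001, 0.758, 0.653, -0.001]
contact_force: [0.2, 2.0, 2.7]
gripper_width: 0.146
```

apply_moves(commands=[{"linear": [0,0,0.0003],"delta_rot": [0,0,0],"fingers": 255},{"linear": [0,0,0.0006],"delta_rot": [0,0,0],"fingers": 255},{"linear": [0,0,0.0009],"delta_rot": [0,0,0],"fingers": 255},{"linear": [0,0,0.0012],"delta_rot": [0,0,0],"fingers": 255},{"linear": [0,0,0.0015],"delta_rot": [0,0,0],"fingers": 255},{"linear": [0,0,0.0018],"delta_rot": [0,0,0],"fingers": 255},{"linear": [0,0,0.002],"delta_rot": [0,0,0],"fingers": 255},{"linear": [0,0,0.002],"delta_rot": [0,0,0],"fingers": 255}])

```text
time: 22.8
tool_pos: [0.5812, -0.0376, 0.1486]
tool_rot: [-0.001, 0.758, 0.653, -0.001]
contact_force: [-0.1, 1.8, 3.5]
gripper_width: 0.148
```

Run:
```python
from h import *
for i in range(3):
  plan(.5813,-.0365,.1705,101.5); print(np.round(state()['ft_torque'],3)); grab('side')
crop(grab('side'),240,130,320,195,8,'pics/s12.png',5)
```

```text
t 22.80 pos [ 0.5812 -0.0376  0.1486] yaw 81.5 F [-0.1  1.8  3.5] w 0.148 q6 -0.04
  linear [0.0011, -0.0001, -0.0219] rot [-0.1, 0.0, -19.99]
[0.514 0.016 0.026]
t 22.85 pos [ 0.5812 -0.0376  0.1486] yaw 81.5 F [-0.7  3.   3.9] w 0.144 q6 -0.04
  linear [0.0011, -0.0001, -0.0219] rot [-0.1, -0.0, -19.99]
[0.504 0.106 0.021]
t 22.90 pos [ 0.5812 -0.0376  0.1486] yaw 81.5 F [0.3 2.8 2.9] w 0.145 q6 -0.04
  linear [0.0011, -0.0001, -0.0219] rot [-0.1, -0.0, -19.99]
[ 0.507  0.066 -0.065]
```

View pics/s12.png

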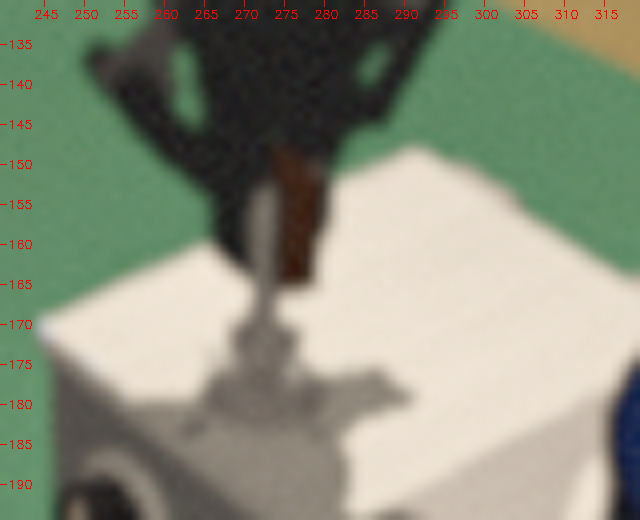

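Run:
```python
from h import *
for tp in ([.581,-.0369,.1553],[.5812,-.0376,.1486]):
  for h in (.0563,.0503):
    o=np.array(tp)-[0,0,h]; a=np.linspace(0,2*np.pi,60); ring=lambda z,r:o+np.c_[r*np.cos(a),r*np.sin(a),0*a+z]
    p=np.vstack([proj('side',ring(z,.013)) for z in(.024,.027)]); print(tp,h,'collar u',p[:,0].min(),p[:,0].max(),'v',p[:,1].min(),p[:,1].max())
```

```text
[0.581, -0.0369, 0.1553] 0.0563 collar u 267.5417238198335 277.59625524794814 v 166.19020535981332 173.06550503487858
[0.581, -0.0369, 0.1553] 0.0503 collar u 267.57668718581647 277.66689214570425 v 164.32336318123063 171.1900661078583
[0.5812, -0.0376, 0.1486] 0.0563 collar u 267.7450528329251 277.76355190108177 v 168.34382460272687 175.2319002241524
[0.5812, -0.0376, 0.1486] 0.0503 collar u 267.7805723135845 277.8344650479395 v 166.49129329740438 173.37105241709997
```

apply_moves(commands=[{"linear": [0.0004,0,0.0006],"delta_rot": [0,0,0],"fingers": 255},{"linear": [0.0004,0,0.0012],"delta_rot": [0,0,0],"fingers": 255},{"linear": [0.0004,0,0.0018],"delta_rot": [0,0,0],"fingers": 255},{"linear": [0.0004,0,0.0024],"delta_rot": [0,0,0],"fingers": 255},{"linear": [0.0004,0,0.003],"delta_rot": [0,0,0],"fingers": 255},{"linear": [0.0004,0,0.0036],"delta_rot": [0,0,0],"fingers": 255},{"linear": [0.0004,0,0.0042],"delta_rot": [0,0,0],"fingers": 255},{"linear": [0.0004,0,0.0042],"delta_rot": [0,0,0],"fingers": 255}])

```text
time: 23.8
tool_pos: [0.5812, -0.0374, 0.1443]
tool_rot: [-0.0, 0.758, 0.653, -0.001]
contact_force: [-1.3, 1.0, 4.0]
gripper_width: 0.15
```

Run:
```python
from h import *
for i in range(3):
  plan(.5813,-.0365,.1705,101.5); print(np.round(state()['ft_torque'],3)); grab('side')
```

```text
t 23.80 pos [ 0.5812 -0.0374  0.1443] yaw 81.5 F [-1.3  1.   4. ] w 0.150 q6 -0.04
  linear [0.0009, -0.0001, -0.0262] rot [-0.1, 0.02, -19.99]
[ 0.141  0.168 -0.004]
t 23.85 pos [ 0.5812 -0.0374  0.1444] yaw 81.5 F [-1.4  0.8  4.4] w 0.143 q6 -0.04
  linear [0.0008, -0.0001, -0.0261] rot [-0.1, 0.02, -19.99]
[0.078 0.153 0.01 ]
t 23.90 pos [ 0.5812 -0.0374  0.1444] yaw 81.5 F [-1.1  1.5  4.7] w 0.145 q6 -0.04
  linear [0.0009, -0.0001, -0.0261] rot [-0.1, 0.02, -19.99]
[ 0.087  0.193 -0.01 ]
```

apply_moves(commands=[{"linear": [0,0,0.0004],"delta_rot": [0,0,0],"fingers": 255},{"linear": [0,0,0.0008],"delta_rot": [0,0,0],"fingers": 255},{"linear": [0,0,0.0012],"delta_rot": [0,0,0],"fingers": 255},{"linear": [0,0,0.0016],"delta_rot": [0,0,0],"fingers": 255},{"linear": [0,0,0.002],"delta_rot": [0,0,0],"fingers": 255},{"linear": [0,0,0.0022],"delta_rot": [0,0,0],"fingers": 255},{"linear": [0,0,0.0022],"delta_rot": [0,0,0],"fingers": 255},{"linear": [0,0,0.0022],"delta_rot": [0,0,0],"fingers": 255}])

```text
time: 24.75
tool_pos: [0.5812, -0.0374, 0.1422]
tool_rot: [-0.0, 0.758, 0.653, -0.001]
contact_force: [-0.8, 0.8, 5.0]
gripper_width: 0.145
```

Run:
```python
from h import *
for i in range(2):
  plan(.5813,-.0365,.1705,101.5); print(np.round(state()['ft_torque'],3)); grab('side')
```

```text
t 24.75 pos [ 0.5812 -0.0374  0.1422] yaw 81.5 F [-0.8  0.8  5. ] w 0.145 q6 -0.04
  linear [0.0008, -0.0001, -0.0283] rot [-0.1, 0.01, -19.99]
[-0.05   0.197 -0.024]
t 24.80 pos [ 0.5812 -0.0373  0.1422] yaw 81.5 F [-1.1 -0.8  4.9] w 0.143 q6 -0.04
  linear [0.0008, -0.0001, -0.0283] rot [-0.1, 0.01, -19.99]
[-0.024  0.182  0.035]
```

apply_moves(commands=[{"linear": [0,0,0.0005],"delta_rot": [0,0,2],"fingers": 255},{"linear": [0,0,0.0005],"delta_rot": [0,0,5],"fingers": 255},{"linear": [0,0,0.0005],"delta_rot": [0,0,8],"fingers": 255},{"linear": [0,0,0.0005],"delta_rot": [0,0,11],"fingers": 255},{"linear": [0,0,0.0005],"delta_rot": [0,0,14],"fingers": 255},{"linear": [0,0,0.0005],"delta_rot": [0,0,17],"fingers": 255},{"linear": [0,0,0.0005],"delta_rot": [0,0,20],"fingers": 255},{"linear": [0,0,0.0005],"delta_rot": [0,0,20],"fingers": 255}])

```text
time: 25.65
tool_pos: [0.5812, -0.0374, 0.1421]
tool_rot: [-0.0, 0.86, 0.511, -0.001]
contact_force: [-2.0, -0.1, 7.0]
gripper_width: 0.142
```

Run:
```python
from h import *
for i in range(2):
  plan(.5813,-.0365,.1705,101.5); print(np.round(state()['ft_torque'],3)); grab('side')
```

```text
t 25.65 pos [ 0.5812 -0.0374  0.1421] yaw 61.5 F [-2.  -0.1  7. ] w 0.142 q6 0.31
  linear [0.0008, -0.0004, -0.0284] rot [-0.1, 0.04, -40.04]
[-0.038  0.388  0.007]
t 25.70 pos [ 0.5812 -0.0374  0.1421] yaw 61.5 F [-1.6 -0.7  6.4] w 0.145 q6 0.31
  linear [0.0008, -0.0004, -0.0284] rot [-0.1, 0.04, -40.0]
[-0.045  0.438  0.015]
```

apply_moves(commands=[{"linear": [-0.0002,-0.0004,0],"delta_rot": [0,0,3],"fingers": 255},{"linear": [-0.0002,-0.0004,0],"delta_rot": [0,0,8],"fingers": 255},{"linear": [-0.0002,-0.0004,0],"delta_rot": [0,0,13],"fingers": 255},{"linear": [-0.0002,-0.0004,0],"delta_rot": [0,0,18],"fingers": 255},{"linear": [-0.0002,-0.0004,0],"delta_rot": [0,0,23],"fingers": 255},{"linear": [-0.0002,-0.0004,0],"delta_rot": [0,0,28],"fingers": 255},{"linear": [-0.0002,-0.0004,0],"delta_rot": [0,0,32],"fingers": 255},{"linear": [-0.0002,-0.0004,0],"delta_rot": [0,0,32],"fingers": 255}])

```text
time: 26.55
tool_pos: [0.581, -0.0374, 0.1421]
tool_rot: [0.0, 0.967, 0.254, -0.001]
contact_force: [-0.7, -0.9, 6.2]
gripper_width: 0.145
```

Run:
```python
from h import *
for i in range(2):
  plan(.5813,-.0365,.1705,101.5); print(np.round(state()['ft_torque'],3)); grab('side')
```

```text
t 26.55 pos [ 0.581  -0.0374  0.1421] yaw 29.4 F [-0.7 -0.9  6.2] w 0.145 q6 0.87
  linear [0.0007, -0.0006, -0.0284] rot [-0.05, 0.06, -72.06]
[-0.077  0.256  0.008]
t 26.60 pos [ 0.581  -0.0374  0.1421] yaw 29.5 F [-0.7 -0.4  6.2] w 0.144 q6 0.86
  linear [0.0007, -0.0007, -0.0284] rot [-0.05, 0.06, -72.01]
[-0.08   0.307  0.003]
```

apply_moves(commands=[{"linear": [0,0,0],"delta_rot": [0,0,4],"fingers": 255},{"linear": [0,0,0],"delta_rot": [0,0,10],"fingers": 255},{"linear": [0,0,0],"delta_rot": [0,0,16],"fingers": 255},{"linear": [0,0,0],"delta_rot": [0,0,22],"fingers": 255},{"linear": [0,0,0],"delta_rot": [0,0,27],"fingers": 255},{"linear": [0,0,0],"delta_rot": [0,0,31],"fingers": 255},{"linear": [0,0,0],"delta_rot": [0,0,34],"fingers": 255},{"linear": [0,0,0],"delta_rot": [0,0,34],"fingers": 255}])

```text
time: 27.45
tool_pos: [0.5809, -0.0374, 0.1421]
tool_rot: [0.0, 0.999, -0.04, -0.001]
contact_force: [-1.3, 0.3, 6.6]
gripper_width: 0.144
```

Run:
```python
from h import *
for i in range(2):
  plan(.5813,-.0365,.1705,101.5); print(np.round(state()['ft_torque'],3)); grab('side')
```

```text
t 27.45 pos [ 0.5809 -0.0374  0.1421] yaw -4.5 F [-1.3  0.3  6.6] w 0.144 q6 1.46
  linear [0.0003, -0.0009, -0.0284] rot [-0.06, 0.09, -106.04]
[-0.01   0.387 -0.013]
t 27.50 pos [ 0.5809 -0.0374  0.1421] yaw -4.5 F [-1.4  0.2  6.7] w 0.139 q6 1.46
  linear [0.0003, -0.0009, -0.0284] rot [-0.05, 0.09, -106.0]
[-0.087  0.349  0.008]
```

apply_moves(commands=[{"linear": [0,0,0],"delta_rot": [0,0,1],"fingers": 255},{"linear": [0,0,0],"delta_rot": [0,0,2],"fingers": 255},{"linear": [0,0,0],"delta_rot": [0,0,3],"fingers": 255},{"linear": [0,0,0],"delta_rot": [0,0,4],"fingers": 255},{"linear": [0,0,0],"delta_rot": [0,0,5],"fingers": 255},{"linear": [0,0,0],"delta_rot": [0,0,6],"fingers": 255},{"linear": [0,0,0],"delta_rot": [0,0,6],"fingers": 255},{"linear": [0,0,0],"delta_rot": [0,0,6],"fingers": 255}])

```text
time: 28.35
tool_pos: [0.5808, -0.0374, 0.1421]
tool_rot: [0.0, 0.996, -0.091, -0.001]
contact_force: [-1.2, -1.0, 6.9]
gripper_width: 0.144
```

Run:
```python
from h import *
for i in range(3):
  plan(.5813,-.0365,.1705,101.5); print(np.round(state()['ft_torque'],3)); grab('side')
```

```text
t 28.35 pos [ 0.5808 -0.0374  0.1421] yaw -10.5 F [-1.2 -1.   6.9] w 0.144 q6 1.56
  linear [0.0003, -0.0009, -0.0284] rot [-0.06, 0.1, -111.99]
[-0.087  0.411  0.011]
t 28.40 pos [ 0.5808 -0.0373  0.1421] yaw -10.5 F [-1.1 -0.1  7.4] w 0.141 q6 1.56
  linear [0.0003, -0.0009, -0.0284] rot [-0.06, 0.09, -111.99]
[-0.017  0.412  0.045]
t 28.45 pos [ 0.5808 -0.0373  0.1421] yaw -10.5 F [-1.6 -0.7  6. ] w 0.144 q6 1.56
  linear [0.0002, -0.0009, -0.0284] rot [-0.06, 0.09, -111.99]
[-0.063  0.383  0.008]
```

apply_moves(commands=[{"linear": [0,0,0],"delta_rot": [0,0,0.5],"fingers": 255},{"linear": [0,0,0],"delta_rot": [0,0,1],"fingers": 255},{"linear": [0,0,0],"delta_rot": [0,0,1.5],"fingers": 255},{"linear": [0,0,0],"delta_rot": [0,0,2],"fingers": 255},{"linear": [0,0,0],"delta_rot": [0,0,2.5],"fingers": 255},{"linear": [0,0,0],"delta_rot": [0,0,2.5],"fingers": 255},{"linear": [0,0,0],"delta_rot": [0,0,2.5],"fingers": 255},{"linear": [0,0,0],"delta_rot": [0,0,2.5],"fingers": 255}])

```text
time: 29.3
tool_pos: [0.5809, -0.0373, 0.1421]
tool_rot: [0.0, 0.994, -0.113, -0.001]
contact_force: [-2.2, 0.1, 5.6]
gripper_width: 0.147
```

Run:
```python
from h import *
for i in range(3):
  plan(.5813,-.0365,.1705,101.5); print(np.round(state()['ft_torque'],3)); grab('side')
```

```text
t 29.30 pos [ 0.5809 -0.0373  0.1421] yaw -13.0 F [-2.2  0.1  5.6] w 0.147 q6 1.61
  linear [0.0002, -0.0008, -0.0284] rot [-0.05, 0.08, -114.49]
[-0.038  0.35   0.08 ]
t 29.35 pos [ 0.5809 -0.0373  0.1421] yaw -13.0 F [-1.5 -0.2  6.3] w 0.150 q6 1.61
  linear [0.0002, -0.0008, -0.0284] rot [-0.06, 0.08, -114.49]
[-0.035  0.438  0.019]
t 29.40 pos [ 0.5809 -0.0373  0.1421] yaw -13.0 F [-1.7 -1.1  6.2] w 0.145 q6 1.61
  linear [0.0002, -0.0008, -0.0284] rot [-0.06, 0.08, -114.49]
[-0.063  0.279  0.018]
```

apply_moves(commands=[{"linear": [0,0,-0.0005],"delta_rot": [0,0,0],"fingers": 255},{"linear": [0,0,-0.001],"delta_rot": [0,0,0],"fingers": 255},{"linear": [0,0,-0.0015],"delta_rot": [0,0,0],"fingers": 255},{"linear": [0,0,-0.002],"delta_rot": [0,0,0],"fingers": 255},{"linear": [0,0,-0.0025],"delta_rot": [0,0,0],"fingers": 255},{"linear": [0,0,-0.003],"delta_rot": [0,0,0],"fingers": 255},{"linear": [0,0,-0.003],"delta_rot": [0,0,0],"fingers": 255},{"linear": [0,0,-0.003],"delta_rot": [0,0,0],"fingers": 255}])

```text
time: 30.25
tool_pos: [0.5808, -0.0373, 0.1446]
tool_rot: [0.0, 0.994, -0.113, -0.001]
contact_force: [-0.5, -1.0, 4.2]
gripper_width: 0.142
```

Run:
```python
from h import *
for i in range(3):
  plan(.5813,-.0365,.1705,101.5); print(np.round(state()['ft_torque'],3)); grab('side')
```

```text
t 30.25 pos [ 0.5808 -0.0373  0.1446] yaw -13.0 F [-0.5 -1.   4.2] w 0.142 q6 1.61
  linear [0.0003, -0.0008, -0.0259] rot [-0.07, 0.09, -114.49]
[-0.066  0.084  0.027]
t 30.30 pos [ 0.5808 -0.0373  0.1446] yaw -13.0 F [-0.8 -0.4  4.7] w 0.146 q6 1.61
  linear [0.0003, -0.0008, -0.0259] rot [-0.07, 0.09, -114.49]
[-0.011  0.061  0.015]
t 30.35 pos [ 0.5808 -0.0372  0.1446] yaw -13.0 F [0.1 0.4 5.9] w 0.146 q6 1.61
  linear [0.0003, -0.0008, -0.0259] rot [-0.07, 0.09, -114.49]
[-0.068  0.177 -0.016]
```

apply_moves(commands=[{"linear": [0,0,-0.0005],"delta_rot": [0,0,0],"fingers": 255},{"linear": [0,0,-0.001],"delta_rot": [0,0,0],"fingers": 255},{"linear": [0,0,-0.0015],"delta_rot": [0,0,-1],"fingers": 255},{"linear": [0,0,-0.002],"delta_rot": [0,0,-2],"fingers": 255},{"linear": [0,0,-0.0025],"delta_rot": [0,0,-3],"fingers": 255},{"linear": [0,0,-0.003],"delta_rot": [0,0,-4],"fingers": 255},{"linear": [0,0,-0.003],"delta_rot": [0,0,-4],"fingers": 255},{"linear": [0,0,-0.003],"delta_rot": [0,0,-4],"fingers": 255}])

```text
time: 31.2
tool_pos: [0.5803, -0.0371, 0.1469]
tool_rot: [-0.0, 0.997, -0.078, -0.002]
contact_force: [0.7, -0.2, -0.6]
gripper_width: 0.145
```

Run:
```python
from h import *
for i in range(3):
  plan(.5813,-.0365,.1705,101.5); print(np.round(state()['ft_torque'],3)); grab('side')
```

```text
t 31.20 pos [ 0.5803 -0.0371  0.1469] yaw -9.0 F [ 0.7 -0.2 -0.6] w 0.145 q6 1.54
  linear [0.0008, -0.0008, -0.0236] rot [-0.16, 0.13, -110.49]
[-0.097 -0.05   0.002]
t 31.25 pos [ 0.5803 -0.0371  0.1469] yaw -9.0 F [ 1.  -0.7 -0.5] w 0.144 q6 1.54
  linear [0.0009, -0.0007, -0.0236] rot [-0.17, 0.13, -110.49]
[ 0.008 -0.048  0.015]
t 31.30 pos [ 0.5802 -0.0371  0.1469] yaw -9.0 F [-0.3  0.2 -1.4] w 0.143 q6 1.54
  linear [0.0009, -0.0007, -0.0236] rot [-0.17, 0.14, -110.49]
[-0.04  -0.011  0.016]
```

apply_moves(commands=[{"linear": [0,0,-0.003],"delta_rot": [0,0,0],"fingers": 255},{"linear": [0,0,-0.008],"delta_rot": [0,0,0],"fingers": 255},{"linear": [0,0,-0.018],"delta_rot": [0,0,0],"fingers": 255},{"linear": [0,0,-0.033],"delta_rot": [0,0,0],"fingers": 255},{"linear": [0,0,-0.05],"delta_rot": [0,0,0],"fingers": 255},{"linear": [0,0,-0.055],"delta_rot": [0,0,0],"fingers": 255},{"linear": [0,0,-0.055],"delta_rot": [0,0,-8],"fingers": 255},{"linear": [0,0,-0.055],"delta_rot": [0,0,-16],"fingers": 255}])

```text
time: 32.15
tool_pos: [0.5813, -0.0373, 0.2039]
tool_rot: [0.0, 0.998, 0.064, -0.0]
contact_force: [0.4, -0.2, -1.7]
gripper_width: 0.142
```

Run:
```python
from h import *
plan(.5771,.3735,.198,93.5)
crop(grab('side','raw_s13.png'),220,110,320,195,8,'pics/s13.png',5)
```

```text
t 32.15 pos [ 0.5813 -0.0373  0.2039] yaw 7.3 F [ 0.4 -0.2 -1.7] w 0.142 q6 1.25
  linear [0.0483, -0.408, 0.0057] rot [0.01, 0.03, -86.17]
```

View pics/s13.png

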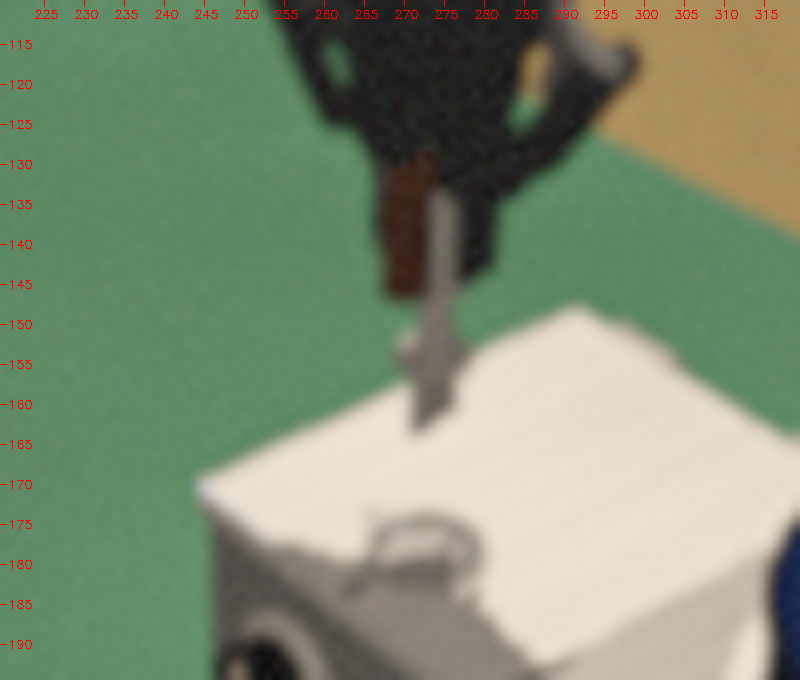

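apply_moves(commands=[{"linear": [0.003,-0.03,0],"delta_rot": [0,0,-8],"fingers": 255},{"linear": [0.009,-0.075,0],"delta_rot": [0,0,-16],"fingers": 255},{"linear": [0.014,-0.12,0],"delta_rot": [0,0,-24],"fingers": 255},{"linear": [0.02,-0.165,0],"delta_rot": [0,0,-32],"fingers": 255},{"linear": [0.025,-0.21,0],"delta_rot": [0,0,-40],"fingers": 255},{"linear": [0.03,-0.255,0],"delta_rot": [0,0,-48],"fingers": 255},{"linear": [0.036,-0.3,0],"delta_rot": [0,0,-56],"fingers": 255},{"linear": [0.041,-0.345,0],"delta_rot": [0,0,-64],"fingers": 255}])

```text
time: 33.0
tool_pos: [0.5794, 0.3121, 0.2031]
tool_rot: [-0.0, 0.813, 0.582, -0.0]
contact_force: [0.0, -0.3, -0.9]
gripper_width: 0.143
```

Run:
```python
from h import *
plan(.5771,.3735,.192,93.5)
```

```text
t 33.00 pos [0.5794 0.3121 0.2031] yaw 71.2 F [ 0.  -0.3 -0.9] w 0.143 q6 0.71
  linear [0.0574, -0.0219, 0.0111] rot [-0.06, 0.01, -22.3]
```

apply_moves(commands=[{"linear": [0.025,-0.01,0],"delta_rot": [0,0,-8],"fingers": 255},{"linear": [0.045,-0.018,0],"delta_rot": [0,0,-16],"fingers": 255},{"linear": [0.0565,-0.0216,0],"delta_rot": [0,0,-22.3],"fingers": 255},{"linear": [0.0565,-0.0216,0.011],"delta_rot": [0,0,-22.3],"fingers": 255},{"linear": [0.0565,-0.0216,0.025],"delta_rot": [0,0,-22.3],"fingers": 255},{"linear": [0.0565,-0.0216,0.045],"delta_rot": [0,0,-22.3],"fingers": 255},{"linear": [0.0565,-0.0216,0.06],"delta_rot": [0,0,-22.3],"fingers": 255},{"linear": [0.0565,-0.0216,0.06],"delta_rot": [0,0,-22.3],"fingers": 255}])

```text
time: 33.8
tool_pos: [0.5752, 0.3686, 0.1378]
tool_rot: [-0.002, 0.687, 0.726, -0.004]
contact_force: [0.4, -0.5, -1.6]
gripper_width: 0.14
```

Run:
```python
from h import *
plan(.5771,.3735,.104,93.5)
crop(grab('side','raw_s14.png'),140,90,230,165,8,'pics/s14.png',5)
for i in range(3): grab('side')
plan(.5771,.3735,.104,93.5)
```

```text
t 33.80 pos [0.5752 0.3686 0.1378] yaw 93.2 F [ 0.4 -0.5 -1.6] w 0.140 q6 0.41
  linear [0.0049, 0.0024, 0.0338] rot [-0.5, 0.18, -0.33]
t 34.00 pos [0.578  0.3706 0.1438] yaw 93.3 F [ 0.3  0.  -0.9] w 0.148 q6 0.40
  linear [0.0029, -0.0008, 0.0398] rot [-0.01, -0.04, -0.24]
```

View pics/s14.png

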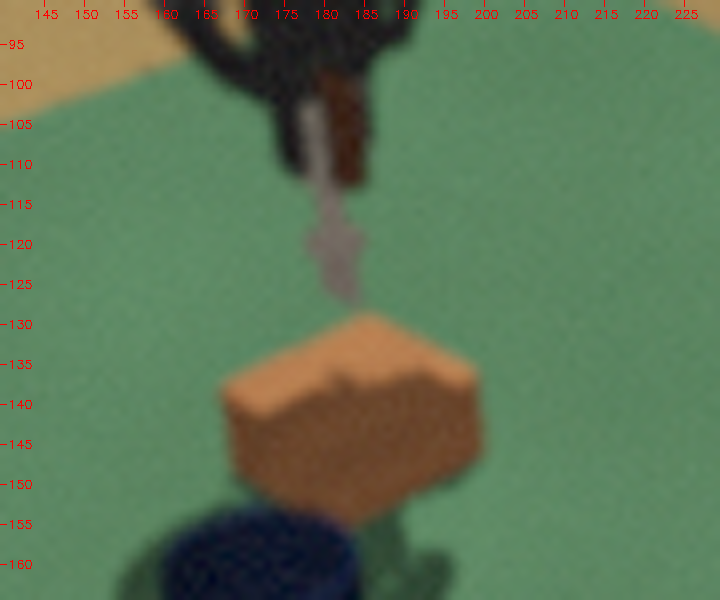

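apply_moves(commands=[{"linear": [0.0029,-0.0008,0.01],"delta_rot": [0,0,-0.2],"fingers": 255},{"linear": [0.0029,-0.0008,0.02],"delta_rot": [0,0,-0.2],"fingers": 255},{"linear": [0.0029,-0.0008,0.03],"delta_rot": [0,0,-0.2],"fingers": 255},{"linear": [0.0029,-0.0008,0.037],"delta_rot": [0,0,-0.2],"fingers": 255},{"linear": [0.0029,-0.0008,0.041],"delta_rot": [0,0,-0.2],"fingers": 255},{"linear": [0.0029,-0.0008,0.041],"delta_rot": [0,0,-0.2],"fingers": 255},{"linear": [0.0029,-0.0008,0.041],"delta_rot": [0,0,-0.2],"fingers": 255},{"linear": [0.0029,-0.0008,0.041],"delta_rot": [0,0,-0.2],"fingers": 255}])

```text
time: 34.8
tool_pos: [0.5767, 0.3737, 0.1023]
tool_rot: [-0.0, 0.685, 0.728, -0.0]
contact_force: [0.8, -0.5, -0.7]
gripper_width: 0.146
```

Run:
```python
from h import *
for i in range(2): grab('side')
plan(.5769,.3735,.0723,93.5)
crop(grab('side','raw_s15.png'),150,95,220,160,8,'pics/s15.png',5)
s=state(); tp=s['tool_pos']; o=tp-[0,0,.0563]; t=np.radians(93.5); d=np.array([np.cos(t),np.sin(t),0])
print(proj('side',[o+.011*d,o-.011*d])); a=np.linspace(0,6.28,60); p=np.vstack([proj('side',o+np.c_[.013*np.cos(a),.013*np.sin(a),0*a+z]) for z in(.024,.027)]); print(p.min(0),p.max(0))
```

```text
t 34.90 pos [0.5766 0.3737 0.1023] yaw 93.5 F [ 0.3  0.6 -0.6] w 0.141 q6 0.41
  linear [-0.0002, 0.0003, 0.03] rot [-0.04, -0.03, 0.01]
[[181.15016533 134.01891917]
 [185.3561818  136.45422909]]
[178.22805907 126.03862079] [186.44078806 130.95946494]
```

View pics/s15.png

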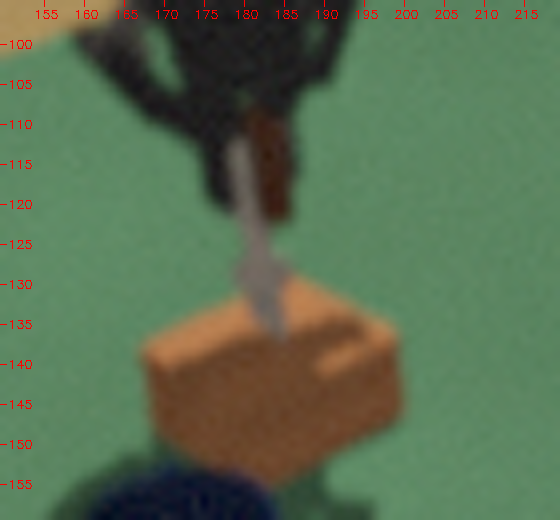

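apply_moves(commands=[{"linear": [0,0,0.0015],"delta_rot": [0,0,0],"fingers": 255},{"linear": [0,0,0.003],"delta_rot": [0,0,0],"fingers": 255},{"linear": [0,0,0.0045],"delta_rot": [0,0,0],"fingers": 255},{"linear": [0,0,0.006],"delta_rot": [0,0,0],"fingers": 255},{"linear": [0,0,0.0075],"delta_rot": [0,0,0],"fingers": 255},{"linear": [0,0,0.0085],"delta_rot": [0,0,0],"fingers": 255},{"linear": [0,0,0.0085],"delta_rot": [0,0,0],"fingers": 255},{"linear": [0,0,0.0085],"delta_rot": [0,0,0],"fingers": 255}])

```text
time: 35.75
tool_pos: [0.5763, 0.3735, 0.0931]
tool_rot: [-0.001, 0.685, 0.728, -0.001]
contact_force: [-0.3, -0.7, -0.4]
gripper_width: 0.141
```

apply_moves(commands=[{"linear": [0,0,0.0015],"delta_rot": [0,0,0],"fingers": 255},{"linear": [0,0,0.003],"delta_rot": [0,0,0],"fingers": 255},{"linear": [0,0,0.005],"delta_rot": [0,0,0],"fingers": 255},{"linear": [0,0,0.007],"delta_rot": [0,0,0],"fingers": 255},{"linear": [0,0,0.009],"delta_rot": [0,0,0],"fingers": 255},{"linear": [0,0,0.01],"delta_rot": [0,0,0],"fingers": 255},{"linear": [0,0,0.01],"delta_rot": [0,0,0],"fingers": 255},{"linear": [0,0,0.01],"delta_rot": [0,0,0],"fingers": 255}])

```text
time: 36.55
tool_pos: [0.5763, 0.3735, 0.0831]
tool_rot: [-0.001, 0.685, 0.728, -0.001]
contact_force: [-0.2, 0.6, -1.3]
gripper_width: 0.138
```

apply_moves(commands=[{"linear": [0,0,0.002],"delta_rot": [0,0,0],"fingers": 255},{"linear": [0,0,0.004],"delta_rot": [0,0,0],"fingers": 255},{"linear": [0,0,0.006],"delta_rot": [0,0,0],"fingers": 255},{"linear": [0,0,0.008],"delta_rot": [0,0,0],"fingers": 255},{"linear": [0,0,0.0095],"delta_rot": [0,0,0],"fingers": 255},{"linear": [0,0,0.0105],"delta_rot": [0,0,0],"fingers": 255},{"linear": [0,0,0.0112],"delta_rot": [0,0,0],"fingers": 255},{"linear": [0,0,0.0112],"delta_rot": [0,0,0],"fingers": 255}])

```text
time: 37.35
tool_pos: [0.5763, 0.3735, 0.0723]
tool_rot: [-0.001, 0.685, 0.728, -0.001]
contact_force: [-1.1, -1.1, 1.7]
gripper_width: 0.143
```

Run:
```python
from h import *
for i in range(2): plan(.5769,.3735,.0723,93.5);grab('side')
crop(grab('side','raw_s16.png'),150,95,220,160,8,'pics/s16.png',5)
```

```text
t 37.35 pos [0.5763 0.3735 0.0723] yaw 93.5 F [-1.1 -1.1  1.7] w 0.143 q6 0.41
  linear [-0.0, 0.0006, -0.0] rot [-0.1, 0.0, 0.01]
t 37.40 pos [0.5763 0.3735 0.0723] yaw 93.5 F [-1.1 -0.4  1.6] w 0.143 q6 0.41
  linear [-0.0, 0.0006, -0.0] rot [-0.1, 0.0, 0.01]
```

View pics/s16.png

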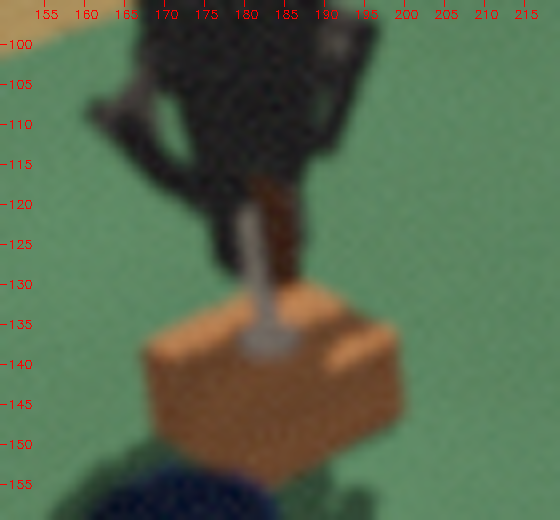

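apply_moves(commands=[{"linear": [0,0,0.0005],"delta_rot": [0,0,0],"fingers": 255},{"linear": [0,0,0.001],"delta_rot": [0,0,0],"fingers": 255},{"linear": [0,0,0.001],"delta_rot": [0,0,0],"fingers": 255},{"linear": [0,0,0.0005],"delta_rot": [0,0,0],"fingers": 255},{"linear": [0,0,0],"delta_rot": [0,0,0],"fingers": 215},{"linear": [0,0,0],"delta_rot": [0,0,0],"fingers": 200},{"linear": [0,0,0],"delta_rot": [0,0,0],"fingers": 180},{"linear": [0,0,0],"delta_rot": [0,0,0],"fingers": 150}])

```text
time: 38.3
tool_pos: [0.5762, 0.3734, 0.0715]
tool_rot: [-0.001, 0.685, 0.728, -0.001]
contact_force: [0.2, -0.5, -0.7]
gripper_width: 0.406
```

apply_moves(commands=[{"linear": [0,0,0],"delta_rot": [0,0,0],"fingers": 100},{"linear": [0,0,0],"delta_rot": [0,0,0],"fingers": 60},{"linear": [0,0,-0.005],"delta_rot": [0,0,0],"fingers": 60},{"linear": [0,0,-0.02],"delta_rot": [0,0,0],"fingers": 60},{"linear": [0,0,-0.045],"delta_rot": [0,0,0],"fingers": 60},{"linear": [0,0,-0.08],"delta_rot": [0,0,0],"fingers": 60},{"linear": [0,0,-0.12],"delta_rot": [0,0,0],"fingers": 60},{"linear": [0,0,-0.15],"delta_rot": [0,0,0],"fingers": 60}])

```text
time: 39.1
tool_pos: [0.5773, 0.3739, 0.2268]
tool_rot: [0.0, 0.685, 0.728, 0.002]
contact_force: [0.4, -0.2, 0.8]
gripper_width: 0.766
```

Run:
```python
from h import *
plan(.45,.45,.25)
a=grab('side','raw_s17.png'); b=grab('top','raw_t17.png')
crop(a,150,95,220,160,8,'pics/s17.png',5); crop(a,240,130,330,200,8,'pics/s17b.png',5)
crop(b,120,110,390,260,2.9,'pics/t17.png',20)
```

```text
t 39.10 pos [0.5773 0.3739 0.2268] yaw 93.5 F [ 0.4 -0.2  0.8] w 0.766 q6 0.41
  linear [0.0838, -0.1223, -0.0234] rot [0.14, -0.11, -0.0]
```

View pics/s17.png

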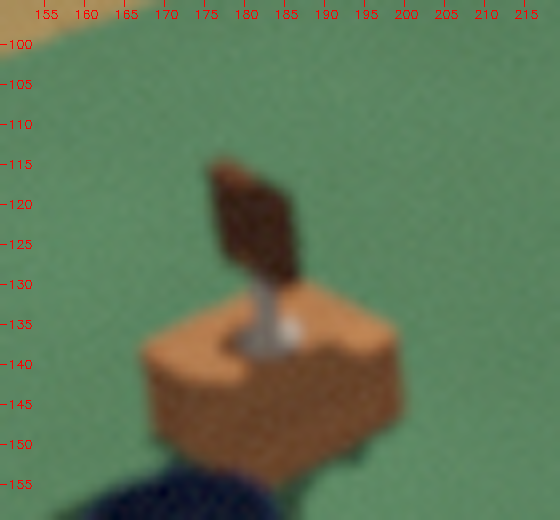

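View pics/s17b.png

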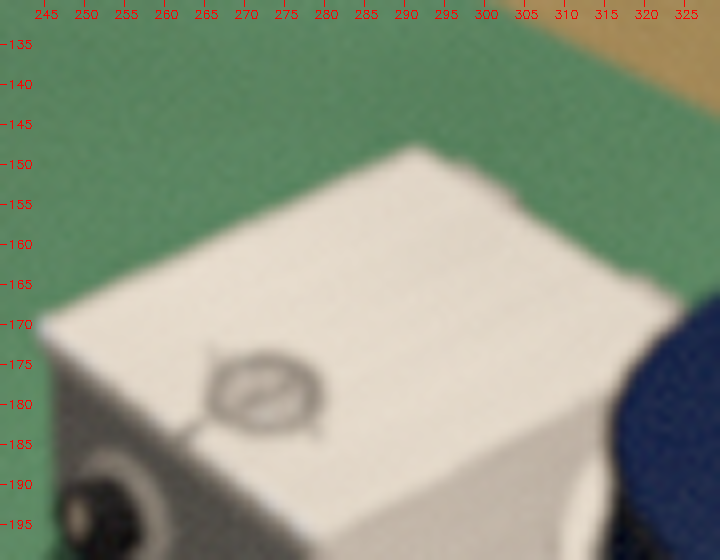

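View pics/t17.png

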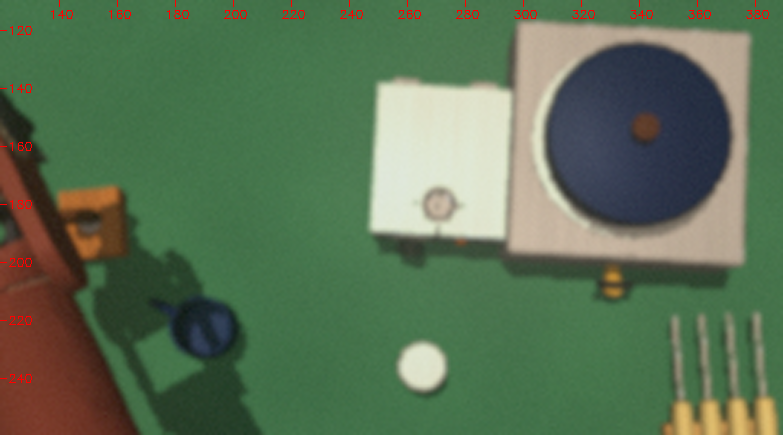

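Run:
```python
from plant import job_done,state
print(job_done(), state()['time'])
```

```text
the job is handed in; nothing more can be done
the job is handed in; nothing more can be done
```

The hatch is shut, its stud is in the catch and the key is back in its block. I handed the job in at about 39 s of the 72 s allowed, and it gave no verdict.

- **Hatch:** I pressed it down with the closed fingers until it stopped at z = 0.096 m with about 10 N. The pictures afterwards show it flat.
- **Stud:** The blade went into the slot on the first try. I turned it to the keyhole line, pressed it to its firm stop (about 12 mm) and turned it clockwise to about 8° past the catch line, allowing for the blade's play in the slot. When I eased off, it followed the key up past 11 mm, then stopped pushing before 7 mm, so it is resting in the catch. The last picture shows the slot lying a quarter turn from the two dots.
- **Force on the warmer:** The highest force read with the key on the warmer was about 7.4 N (8.2 N allowing for the key's weight), against the 15 N limit. I read the force between moves, so it was not watched continuously.
- **Key:** It met the block at the same height at which I gripped it, and in the last side picture it looks the same as at the start.
- **Mug, tin and rack:** I saw no shift in the last top view. I compared it by eye, and only part of the rack was in that picture.

Two checks disagreed. The two cameras differed by up to about 5 mm along x, so I chose a position between them, guided by where the key's pocket turned out to be. Part-way down, one side picture could be read as the key having slipped slightly in the grip. The spring force, and later the key's height in its block, showed it had not.

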